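# Turn out a cup of nuts onto the pad

## Task

Turn the steel cup of nuts over onto the yellow pad: bring its lip close down to the pad and tip the cup over about it, pouring nothing from a height, until it stands mouth down and flat, wholly on the pad, with all five nuts under it. Then lift the cup straight up, well clear and still mouth down, so that the nuts stay on the yellow pad in one heap, and stand the empty cup mouth down and flat, wholly on the blue pad, and let go. Leave the other things on the bench where they are.

Things in the scene. Friction and masses are not known exactly. Their poses are not given: they have to be found in the camera images.
- cup: Round straight-walled steel cup, smooth outside: outer diameter 64, height 80, wall and floor 3, 90 to 170 g empty. Origin: centre of the outside of its closed bottom; z along its axis towards the mouth (z down = mouth down). At the start it lies in the rest with z 65 degrees from vertical, five loose nuts at its bottom, which slide or roll out once the mouth points below level.
- cup_mouth (a point): Centre of the cup's mouth, in the plane of the lip, 80 from the cup's origin along the cup's z; axes as the cup's. If let go while standing on an edge of its lip, within about 30 degrees of mouth down, the cup drops flat onto its mouth by itself.
- cup_rest: Fixed inclined rest: grey base 90 (x) by 120 (y) by 10, post, sloping plate with two rails under the cup and a stop at its bottom. Above the base nothing is wider than 23 either side of the cup's axis: fingers can pass on both sides. Origin: centre of the base's underside; z up. Cup's bottom centre at (0, 36, 78), mouth centre at (0, -36, 112), so the mouth faces -y. Lift the cup straight up to take it out.
- yellow_pad: Fixed yellow pad, 160 by 160, 4 thick, flat on the black bench. Origin: centre of its underside; z up, x and y along its sides.
- blue_pad: Fixed blue pad, 160 by 160, 4 thick, flat on the bench, for draining cups. Origin: centre of its underside; z up, x and y along its sides. Yellow and blue pads may change places.
- nut1: Steel square nut, 14 by 14, 8 thick, 11 g. Origin: its centre; z along its bore. One of five alike, in the cup at the start.
- nut2: Steel square nut, 14 by 14, 8 thick, 11 g. Origin: its centre; z along its bore. One of five alike, in the cup at the start.
- nut3: Steel square nut, 14 by 14, 8 thick, 11 g. Origin: its centre; z along its bore. One of five alike, in the cup at the start.
- nut4: Steel square nut, 14 by 14, 8 thick, 11 g. Origin: its centre; z along its bore. One of five alike, in the cup at the start.
- nut5: Steel square nut, 14 by 14, 8 thick, 11 g. Origin: its centre; z along its bore. One of five alike, in the cup at the start.
- spatula: Lab spatula 170 long, lying along x between rest and pads, low. Bystander, loose; origin: under the middle of its length.
- wash_bottle: White wash bottle with blue cap, 64 diameter, 150 tall. Bystander, loose; origin: centre of its underside.
- amber_jar: Amber glass jar, 60 diameter, 75 tall. Bystander, loose; origin: centre of its underside.
- small_beaker: Small glass beaker, 52 diameter at the rim, 60 tall. Bystander, loose; origin: centre of its underside.
- calibration_weight: Brass weight, 38 diameter, 47 tall. Bystander, loose; origin: centre of its underside.
Mind the look-alikes: they are no part of the job. Of the things that look like the blue_pad, the middle-sized one is meant.

How it is judged (in metres and radians):
On the way, in this order (a step that is already met when the one before it is completed fails the run):
1. the cup stands mouth down (within 4.5 degrees), flat on the yellow pad and wholly on it, all five nuts under it (angle between cup's own z axis and vertical above 3.06 rad and z of cup_mouth in the frame of yellow_pad below 0.008 m and x of cup_mouth in the frame of yellow_pad between -0.05 and 0.05 m and y of cup_mouth in the frame of yellow_pad between -0.05 and 0.05 m and horizontal distance between each of nut1, nut2, nut3, nut4, nut5 and cup_mouth below 0.03 m), for 0.2 s.
2. the cup, still mouth down, is more than 60 mm above the bench over the nuts, which lie on the yellow pad within 50 mm of its axis (height (world z) of cup_mouth above 0.06 m and angle between cup's own z axis and vertical above 2.8 rad and horizontal distance between each of nut1, nut2, nut3, nut4, nut5 and cup_mouth below 0.05 m and z of each of nut1, nut2, nut3, nut4, nut5 in the frame of yellow_pad below 0.04 m), for 0.1 s.
At the end, for the whole second after the job is handed in: All five nuts lie at rest on the yellow pad in one heap, no two centres more than 60 mm apart; the empty cup stands at rest mouth down (within 4.5 degrees), flat on the blue pad with its axis within 50 mm of the pad's middle in each direction (angle between cup's own z axis and vertical above 3.06 rad and z of cup_mouth in the frame of blue_pad below 0.008 m and x of cup_mouth in the frame of blue_pad between -0.05 and 0.05 m and y of cup_mouth in the frame of blue_pad between -0.05 and 0.05 m and x of nut1 in the frame of yellow_pad between -0.08 and 0.08 m and y of nut1 in the frame of yellow_pad between -0.08 and 0.08 m and x of nut2 in the frame of yellow_pad between -0.08 and 0.08 m and y of nut2 in the frame of yellow_pad between -0.08 and 0.08 m and x of nut3 in the frame of yellow_pad between -0.08 and 0.08 m and y of nut3 in the frame of yellow_pad between -0.08 and 0.08 m and x of nut4 in the frame of yellow_pad between -0.08 and 0.08 m and y of nut4 in the frame of yellow_pad between -0.08 and 0.08 m and x of nut5 in the frame of yellow_pad between -0.08 and 0.08 m and y of nut5 in the frame of yellow_pad between -0.08 and 0.08 m and z of each of nut1, nut2, nut3, nut4, nut5 in the frame of yellow_pad below 0.04 m and horizontal distance between each of nut2, nut3, nut4, nut5 and nut1 below 0.06 m and horizontal distance between each of nut3, nut4, nut5 and nut2 below 0.06 m and horizontal distance between each of nut4, nut5 and nut3 below 0.06 m and horizontal distance between nut5 and nut4 below 0.06 m and linear speed of each of nut1, nut2, nut3, nut4, nut5, cup below 0.02 m/s); the robot touches nothing.
It fails at once if a nut leaves the cup while the middle of the mouth is more than 70 mm above the bench and the cup is tilted more than 31 degrees from mouth down (poured from a height) (height (world z) of cup_mouth above 0.07 m and angle between cup's own z axis and vertical below 2.6 rad and z of any of nut1, nut2, nut3, nut4, nut5 in the frame of cup above 0.09 m).
It fails at once if a bystander is moved more than 30 mm (distance of any of spatula, wash_bottle, amber_jar, small_beaker, calibration_weight from where it was at the start of the episode above 0.03 m).
It also fails if it takes over 64 s, if anything falls off the work surface, if the arm or the gripper's body presses on something with over 40 N, if the wrist force passes 120 N, or if a joint passes its speed limit or range.

## Robot

A 7-joint arm with a two-finger parallel gripper is mounted at the origin on the work surface. World frame = base frame: x ahead of the robot, y to its left, z up, the work surface at z = 0. Lengths are in mm, angles in rad, forces in N, time in s.
With the tool pointing down it reaches from about 400 to 850 mm from the base axis. Payload 4.4 kg.
Tool frame: the origin (TCP) lies at the centre of the arm's flange, where the gripper is bolted on; the fingertips stand ctrl.finger_overhang ahead of it and the grasp point (between the pads) lies 180 mm ahead of it (ctrl.finger_overhang is the distance from the TCP to the fingertips, in mm); y points along the fingers, x is the direction in which the jaws open and shut, and the axes are right-handed (so a half turn about y gives the same grasp; the last joint's range is limited). The gripper opens to 94 mm and grips with 3 to 60 N. Pads are 16 mm wide; open, the fingers measure 119 mm over their backs; the gripper's body (75 mm by 177 mm) begins 78 mm behind the grasp point.
Start: joints at [-0.066, 0.628, 0.038, 1.517, -0.027, 0.996, -0.02], TCP at [650.012, 0.021, 404.678] pointing down, gripper open.
Joint ranges: [-3.06, 3.06], [-0.37, 2.12], [-1.25, 1.32], [0.18, 2.47], [-1.1, 4.24], [0.23, 1.98], [-2.94, 2.94]. Speed limits (rad/s): [2.57, 2.57, 3.14, 3.14, 3.14, 3.14, 3.14].

## Interface

Orientations are given as a unit quaternion [x, y, z, w].
In Python, from station import telemetry, optics, ctrl gives the robot as it stands.
- The arm moves only by the tool step_arm, never from a script. Its argument "increments" is a list of rows, each a list of 5 numbers: the opening, from 0 (shut) to 1 (fully open), then the shift along the tool's x, y, z scaled (see below), then the turn about the tool's y scaled (see below). A call has 1 to 10 rows; each row is the pose to reach, as a shift and turn from the pose measured when the call began, along the tool's axes at that moment; what a row does not reach only later rows make up. The controller multiplies each number of a shift by 0.1 m and each number of a turn by 90 degrees. A row lasts 1/12 s, in which the tool goes at most 41.7 mm and 7.16 degrees, less where a joint would pass 70% of its speed; a pose out of reach is approached as far as the arm can. A call with a number of a shift or a turn outside -1 to 1 is refused whole. A call with a gripper value outside its range is refused whole. The fingers move at their own pace and stop on an object; "squeeze" is the grip in N (left out, the last holds). Time passes only in rows, so rows that repeat a pose let the fingers close. It gives the time, the measured TCP pose, the force and the opening at its end, in the units of the state.
- telemetry.get_state(): the state, without advancing time (a new reading comes with each control period).
- optics.get_image(name): name is "scene" or "side" or "wrist"; returns a dict with "color" (400x640x3 uint8, blue, green, red), "vfov" (degrees; the focal length in pixels is half the picture's height over the tangent of half this angle, whatever the lens; pixels are square), "cx", "cy" (the principal point, pixels), "extrinsics" (4x4, takes a point from camera to world coordinates); the wrist camera has in their place "T_tool_cam" (4x4, takes a point from camera to tool coordinates, whose origin is the TCP and whose axes are the tool frame's). Camera axes: x right, y up, looking along -z (the intrinsics and any distortion apply to the point x, -y, -z); pixel columns grow to the right and rows downward; lengths in mm; the calibration is good to about 2 mm. A picture is of the moment at which its call begins: read the wrist's pose just before it. There is no depth.
- ctrl.close_job(): hands the job in, once; it reports no verdict.
The state is a dict: "t": time; "qpos": joint angles; "qvel": joint speeds; "joint_torque": joint torques, N m; "tcp_pos": TCP position; "eef_rot": TCP orientation; "ft_force": force on the tool from outside, world axes, zero at the start; "torque": the same for the moment, N m; "finger_gap": finger opening in mm.
Only numpy, scipy, OpenCV 4.12 (cv2) and the standard library are available. Lean on these libraries where they do the work, as an engineer would, in place of code of your own. Each camera call takes 0.05 s, during which the arm holds its last target.

## Working session

There is one attempt and no reset: what is moved stays moved. The work goes in short steps, Python scripts to look and compute and a tool call to move; the robot and the scene stay as the last step left them, time stands still between calls to the robot, and variables do not carry over. Pictures are saved under pics/ and viewed, and the job is handed in when it is done.

Besides the shell and the picture viewer there is one more tool, called after ">>>" by a JSON object that holds its "name" and its "arguments". step_arm: Moves the arm, as the interface text tells. Shifts and turns lie within -1 to 1; 1 stands for 0.1 m of shift or 90 degrees of turn. Its arguments: {"type":"object","properties":{"increments":{"type":"array","items":{"type":"array","items":{"type":"number"}}},"squeeze":{"type":"number"}},"required":["increments"]}

```bash
ls; mkdir -p pics
cat > h.py <<'E'
import numpy as np, cv2
from station import telemetry, optics, ctrl
E
python3 - <<'E'
from h import *
s=telemetry.get_state(); print(s); print(ctrl.finger_overhang)
for n in ["scene","side","wrist"]:
    im=optics.get_image(n); cv2.imwrite(f"pics/{n}0.png",im["color"])
    print(n,{k:(v.tolist() if hasattr(v,'tolist') else v) for k,v in im.items() if k!="color"})
E
```

```text
pics
{'t': 0.0, 'qpos': array([-0.06582611,  0.62933324,  0.03841978,  1.51837438, -0.02701706,
        0.99630265, -0.02000178]), 'qvel': array([ 1.49473906e-04, -4.59119522e-05, -6.94906677e-04, -2.13797952e-04,
        1.21678490e-04,  9.87602123e-04,  3.03849075e-04]), 'joint_torque': array([ 1.05774864e-04, -5.49729431e+01,  1.14371493e+00, -1.86633307e+01,
       -5.21096285e-02,  2.37884105e-02,  1.36332897e-04]), 'tcp_pos': array([6.49700012e+02, 6.33174492e-02, 4.03759679e+02]), 'eef_rot': array([-7.07105516e-01,  6.60358406e-04,  6.83584316e-04,  7.07107408e-01]), 'ft_force': array([-0.06131863,  0.30278738,  0.36919691]), 'torque': array([-0.03227621,  0.02291541, -0.02328152]), 'finger_gap': 94.07028536283084}
199.2
scene {'vfov': 52.8344509911469, 'cx': 325.90900837396975, 'cy': 193.42070800944967, 'extrinsics': [[-0.8519011511243275, -0.3568602227277155, 0.3832951997452762, 998.4087180199947], [0.5233172611951454, -0.552001511109299, 0.6491790014073644, 830.765889422159], [-0.02008663357205491, 0.7536213327446191, 0.6570018371237375, 965.2963062905112], [0.0, 0.0, 0.0, 1.0]]}
side {'vfov': 49.8469650966491, 'cx': 321.45495432264437, 'cy': 199.1271070387791, 'extrinsics': [[-0.9408622472253148, 0.22317029693089682, -0.25489850983068946, 173.3529858668048], [-0.3387149263922403, -0.6354076594652825, 0.6939231260967964, 912.757284705324], [-0.007101435434468547, 0.739224001815841, 0.6734221890865666, 999.5148856059989], [0.0, 0.0, 0.0, 1.0]]}
wrist {'vfov': 68.17974893642238, 'cx': 314.9868079412987, 'cy': 198.04866026632197, 'T_tool_cam': [[0.9999996915057067, -0.0004799655993080407, 0.0006217889617821552, -0.23939017398677542], [0.0007243034270851665, 0.2571534542783739, -0.966370310148881, 18.78710375483339], [0.0003039293257096825, 0.9663704623930318, 0.2571537225887294, 75.57023611342643], [0.0, 0.0, 0.0, 1.0]]}
```

View pics/scene0.png

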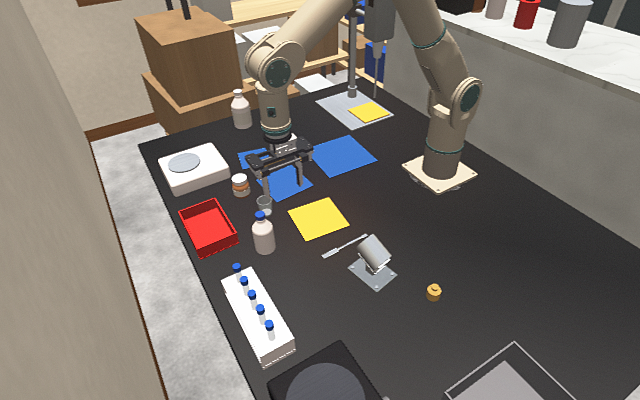

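View pics/side0.png

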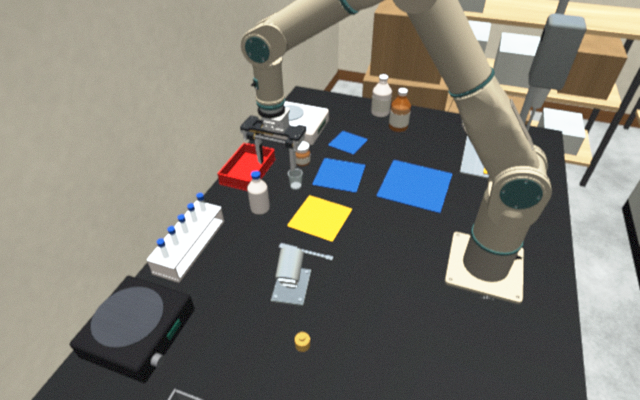

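View pics/wrist0.png

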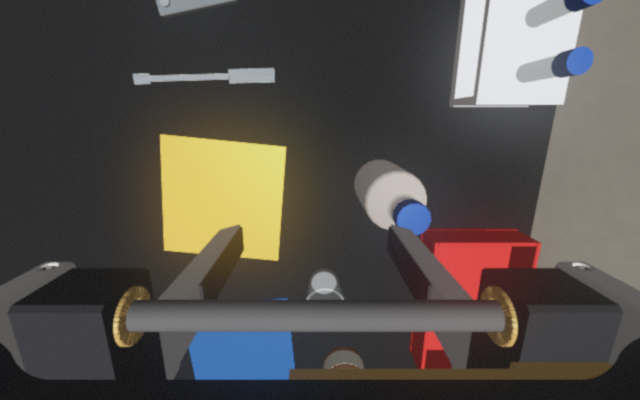

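```bash
cat >> h.py <<'E'
def ray(im,u,v):
    H=im["color"].shape[0]; f=H/2/np.tan(np.radians(im["vfov"]/2))
    E=np.array(im["extrinsics"]); d=np.array([(u-im["cx"])/f,-(v-im["cy"])/f,-1.]); 
    return E[:3,3],E[:3,:3]@d
def plane(im,u,v,z):
    o,d=ray(im,u,v); return o+d*(z-o[2])/d[2]
def proj(im,P):
    E=np.array(im["extrinsics"]); p=np.linalg.inv(E)@np.r_[P,1]; f=im["color"].shape[0]/2/np.tan(np.radians(im["vfov"]/2))
    return im["cx"]+f*p[0]/-p[2], im["cy"]-f*p[1]/-p[2]
def tri(a,b):
    (o1,d1),(o2,d2)=a,b; d1=d1/np.linalg.norm(d1);d2=d2/np.linalg.norm(d2)
    A=np.stack([d1,-d2],1); s=np.linalg.lstsq(A,o2-o1,rcond=None)[0]
    p,q=o1+d1*s[0],o2+d2*s[1]; return (p+q)/2,np.linalg.norm(p-q)
E
python3 - <<'E'
from h import *
for n in ["scene","side"]:
    im=optics.get_image(n); hsv=cv2.cvtColor(im["color"],cv2.COLOR_BGR2HSV)
    for c,lo,hi in [("yel",(22,120,100),(35,255,255)),("blue",(100,120,90),(125,255,255)),("orange",(10,120,90),(21,255,255))]:
        m=cv2.inRange(hsv,lo,hi); cs,_=cv2.findContours(m,0,2)
        for k in cs:
            if cv2.contourArea(k)<80: continue
            r=cv2.approxPolyDP(cv2.convexHull(k),4,True)[:,0]
            P=np.array([plane(im,u,v,4)[:2] for u,v in r])
            print(n,c,cv2.contourArea(k),r.tolist(),P.round().tolist(),"mean",P.mean(0).round(1),"L",np.linalg.norm(P-np.roll(P,-1,0),axis=1).round())
    for nm,box in [("rest_"+n,(330,220,90,90) if n=="scene" else (255,225,90,90))]:
        x,y,w,h=box; cv2.imwrite(f"pics/{nm}.png",cv2.resize(im["color"][y:y+h,x:x+w],None,fx=6,fy=6,interpolation=2))
E
```

```text
scene yel 1475.0 [[329, 198], [348, 225], [305, 240], [288, 211]] [[441.0, -92.0], [460.0, 57.0], [613.0, 38.0], [597.0, -111.0]] mean [527.7 -26.9] L [150. 155. 151. 157.]
scene yel 398.5 [[388, 113], [364, 121], [349, 109], [372, 102]] [[-107.0, -450.0], [28.0, -453.0], [24.0, -582.0], [-108.0, -576.0]] mean [ -40.7 -515.3] L [135. 129. 132. 127.]
scene blue 882.0 [[313, 185], [276, 201], [267, 176], [292, 165]] [[453.0, -186.0], [609.0, -181.0], [574.0, -329.0], [461.0, -338.0]] mean [ 524.3 -258.4] L [156. 152. 114. 153.]
scene blue 156.0 [[265, 148], [242, 168], [237, 153]] [[501.0, -505.0], [636.0, -429.0], [614.0, -536.0]] mean [ 583.3 -490. ] L [155. 109. 117.]
scene blue 1615.5 [[377, 160], [329, 177], [312, 158], [313, 146], [350, 135]] [[159.0, -181.0], [378.0, -194.0], [371.0, -336.0], [324.0, -407.0], [147.0, -392.0]] mean [ 275.9 -302. ] L [219. 142.  85. 178. 211.]
scene orange 177.5 [[437, 284], [438, 299], [428, 299], [427, 287]] [[377.0, 391.0], [410.0, 430.0], [433.0, 415.0], [408.0, 384.0]] mean [406.8 404.9] L [51. 28. 40. 32.]
scene orange 598.5 [[157, 120], [91
[... 1707 characters left out ...]
]] mean [ 367.4 -915.2] L [236. 131. 243. 239.]
side orange 184.0 [[369, 83], [364, 90], [335, 79], [339, 70], [364, 74]] [[616.0, -980.0], [620.0, -905.0], [786.0, -966.0], [798.0, -1066.0], [665.0, -1065.0]] mean [ 697.  -996.3] L [ 76. 177. 101. 133.  97.]
side orange 502.5 [[607, 87], [606, 94], [597, 97], [562, 91], [575, 59], [597, 72]] [[-465.0, -1310.0], [-452.0, -1234.0], [-410.0, -1190.0], [-262.0, -1199.0], [-343.0, -1594.0], [-436.0, -1466.0]] mean [ -394.7 -1332.3] L [ 77.  61. 149. 404. 158. 159.]
side orange 2552.0 [[375, 14], [407, 18], [438, 82], [371, 74]] [[827.0, -1907.0], [616.0, -1903.0], [301.0, -1100.0], [632.0, -1076.0]] mean [  593.9 -1496.3] L [210. 862. 331. 854.]
```

View pics/rest_scene.png

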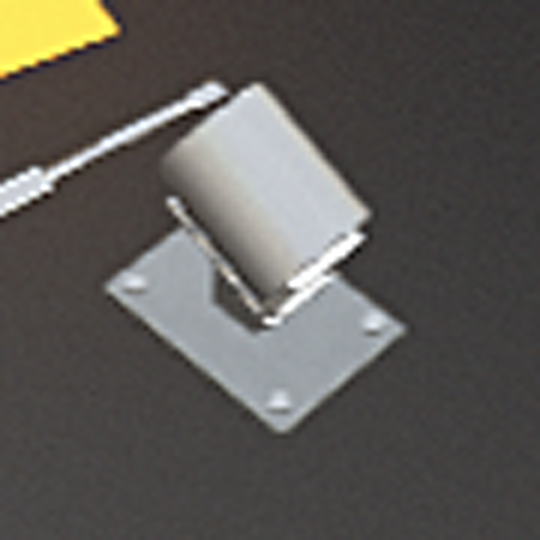

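View pics/rest_side.png

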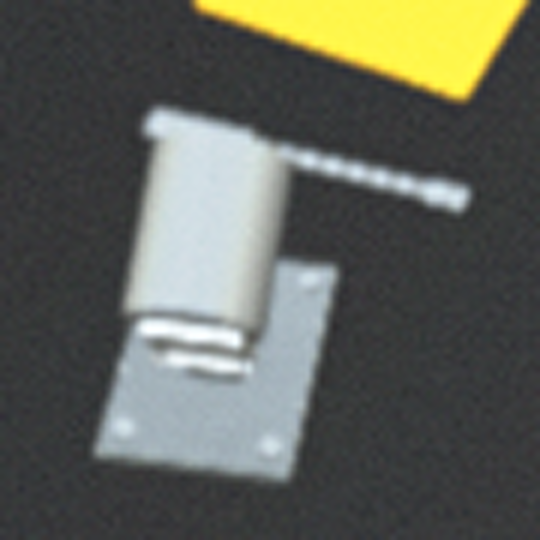

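Run:
```python
from h import *
sc=optics.get_image("scene"); sd=optics.get_image("side")
for im,ps in [(sc,[(347.5,267.8),(377.5,292),(397.5,274.7)]),(sd,[(270.8,301.2),(303.7,305),(311.3,269.2)])]:
    P=np.array([plane(im,u,v,10) for u,v in ps]); print(P.round(1).tolist(), np.linalg.norm(P[0]-P[1]),np.linalg.norm(P[1]-P[2]), "centre",(P[0]+P[2])/2)
    d=P[2]-P[1] if im is sd else P[0]-P[1]; print(np.degrees(np.arctan2(-d[1],-d[0])), d)
# check predictions given centre/yaw
for n,im,b in [("scene",sc,(330,220)),("side",sd,(255,225))]:
    x,y=b; c=cv2.resize(im["color"][y:y+90,x:x+90],None,fx=6,fy=6,interpolation=2)
    for C,yaw,col in [((524,165),-5,(0,0,255))]:
        pass
```

```text
[[563.4, 208.8, 10.0], [540.0, 324.9, 10.0], [454.5, 308.1, 10.0]] 118.51090980141545 87.12084475147057 centre [508.95587196 258.42488548  10.        ]
101.41283317150847 [  23.45057117 -116.16757919    0.        ]
[[538.3, 325.3, 10.0], [449.7, 306.7, 10.0], [473.6, 186.5, 10.0]] 90.4717260244639 122.55049648147292 centre [505.9179846  255.90140896  10.        ]
101.19902067481127 [ 2.38014614e+01 -1.20216948e+02 -1.13686838e-13]
```

Run:
```python
from h import *
sc=optics.get_image("scene"); sd=optics.get_image("side")
for n,im,p in [("bottle base",sd,(260,209)),("bottle base",sc,(264,248)),("beaker",sd,(296,187)),("jar",sd,(303,162)),("jar",sc,(240,194)),("spatL",sd,(283,246)),("spatR",sd,(332,258)),("spat",sc,(323,256)),("spat",sc,(366,236))]:
    print(n,plane(im,*p,0 if 'spat' not in n else 5).round())
print("bottle cap",tri(ray(sd,256,176),ray(sc,261,215)))
C=np.array([507,257,0.]);a=np.radians(11.3);R=np.array([[np.cos(a),-np.sin(a),0],[np.sin(a),np.cos(a),0],[0,0,1]])
B=C+R@[0,36,78];M=C+R@[0,-36,112];ax=(M-B)/np.linalg.norm(M-B);u=R@[1,0,0];w=np.cross(ax,u)
for n,im,b in [("scene",sc,(330,220)),("side",sd,(255,225))]:
    x,y=b; c=cv2.resize(im["color"][y:y+90,x:x+90],None,fx=6,fy=6,interpolation=2)
    for O in (B,M):
        for t in np.arange(0,6.28,.2):
            q=proj(im,O+32*(np.cos(t)*u+np.sin(t)*w)); cv2.circle(c,(int((q[0]-x+.5)*6),int((q[1]-y+.5)*6)),2,(0,0,255),-1)
    cv2.imwrite(f"pics/chk_{n}.png",c)
a=cv2.imread("pics/chk_scene.png");b=cv2.imread("pics/chk_side.png");cv2.imwrite("pics/chk.png",cv2.resize(np.hstack([a,b]),(800,400)))
x,y=300,120;cv2.imwrite("pics/blue.png",cv2.resize(sd["color"][y:y+110,x:x+160],None,fx=5,fy=5))
```

```text
bottle base [730.  -2.   0.]
bottle base [738.  -5.   0.]
beaker [ 659. -147.    0.]
jar [ 689. -292.    0.]
jar [ 702. -291.    0.]
spatL [589. 128.   5.]
spatR [432. 123.   5.]
spat [599. 127.   5.]
spat [439. 130.   5.]
bottle cap (array([729.2682356 ,  -4.58732966, 141.66103344]), np.float64(0.11592223567564713))
```

View pics/chk.png

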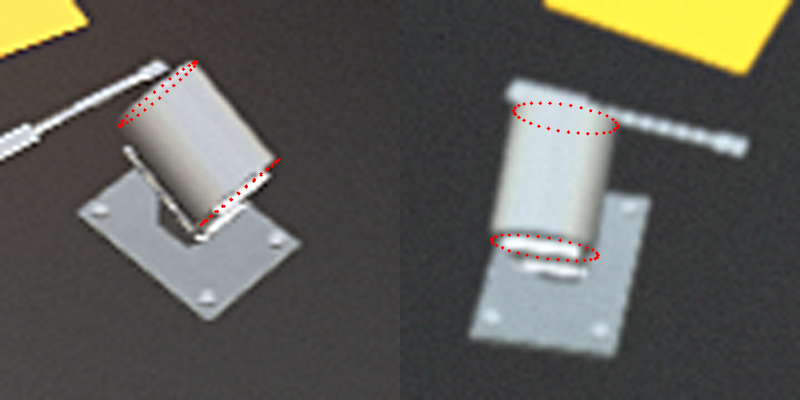

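View pics/blue.png

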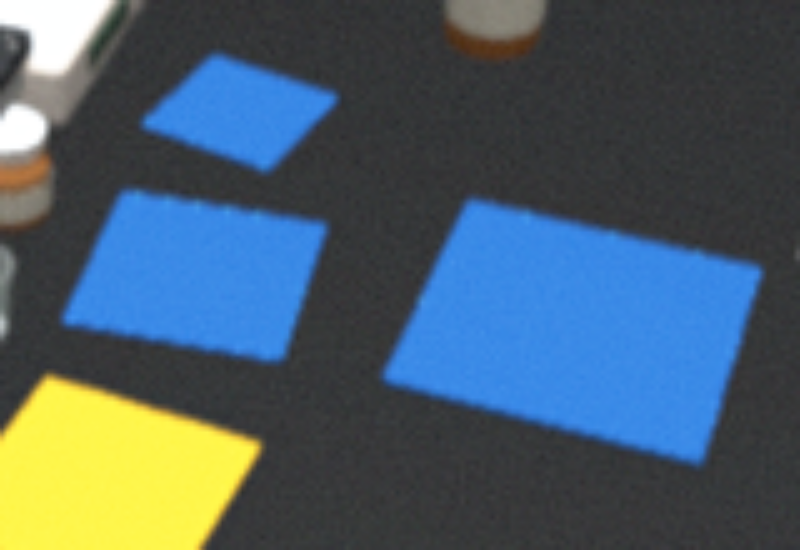

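>>> {"name": "step_arm", "arguments": {"increments": [[1, -0.3, 0, 0.3, 0], [1, -0.6, 0, 0.6, 0], [1, -0.9, 0, 0.9, 0], [1, -1, 0, 1, 0], [1, -1, 0, 1, 0]], "squeeze": 30}}

```text
t: 0.87
tcp_pos: [547.1, 104.2, 404.9]
eef_rot: [-0.706, -0.002, 0.003, 0.708]
ft_force: [-0.2, -0.0, -0.2]
finger_gap: 94.0
```

>>> {"name": "step_arm", "arguments": {"increments": [[1, -0.2, 0, 0.3, 0], [1, -0.4, 0, 0.6, 0], [1, -0.45, 0, 0.9, 0], [1, -0.45, 0, 1, 0], [1, -0.45, 0, 1, 0]]}}

```text
t: 1.28
tcp_pos: [501.8, 206.3, 405.5]
eef_rot: [-0.706, -0.004, 0.004, 0.708]
ft_force: [-0.0, -0.4, -0.8]
finger_gap: 93.7
```

>>> {"name": "step_arm", "arguments": {"increments": [[1, 0, 0, 0.3, -0.06], [1, 0, 0, 0.6, -0.126], [1, 0, 0, 0.78, -0.126], [1, 0, 0, 0.78, -0.126], [1, 0, 0, 0.78, -0.126]]}}

```text
t: 1.7
tcp_pos: [502.3, 282.7, 405.4]
eef_rot: [-0.703, -0.073, 0.073, 0.704]
ft_force: [-0.4, -0.5, -0.3]
finger_gap: 94.3
```

Run:
```python
from h import *
print(telemetry.get_state()["tcp_pos"])
im=optics.get_image("wrist"); cv2.imwrite("pics/w1.png",im["color"])
```

```text
[502.25066053 282.71852061 405.41937406]
```

View pics/w1.png

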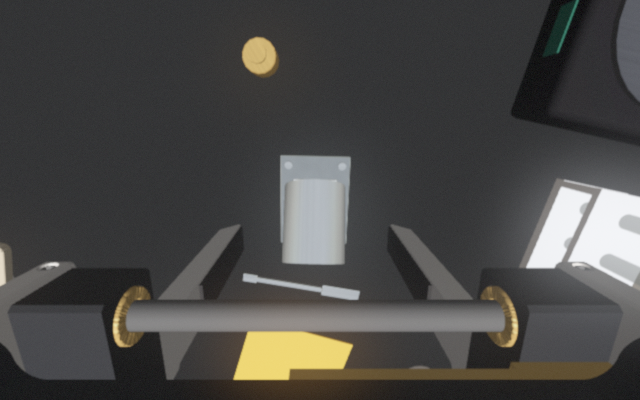

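```bash
cat >> h.py <<'E'
from scipy.spatial.transform import Rotation as Ro
def wcam(im,s):
    T=np.eye(4);T[:3,:3]=Ro.from_quat(s["eef_rot"]).as_matrix();T[:3,3]=s["tcp_pos"]
    im=dict(im);im["extrinsics"]=T@np.array(im["T_tool_cam"]);return im
E
python3 - <<'E'
from h import *
s=telemetry.get_state();im=wcam(optics.get_image("wrist"),s)
for u,v,z in [(315,156,10),(281,156,10),(350,157,10)]: print(plane(im,u,v,z).round(1))
# predicted base far-edge mid
C=np.array([507,257,0.]);a=np.radians(11.3);y=np.array([-np.sin(a),np.cos(a),0])
print((C+60*y)[:2]); print("bottom top edge pred", proj(im, C+36*y+[0,0,78]+32*np.array([0,0,.906])+32*.4226*y), "mouth top", proj(im,C-36*y+[0,0,112]+32*np.array([0,0,.906])+32*.4226*y))
print(proj(im,C+[0,0,10]-60*y),proj(im,C+[0,0,10]+60*y))
E
```

```text
[495.5 312.3  10. ]
[453.2 303.5  10. ]
[539.3 320.2  10. ]
[495.24323135 315.83687951]
bottom top edge pred (np.float64(315.3238717505865), np.float64(175.2270070883966)) mouth top (np.float64(314.5947254121868), np.float64(259.9751228335322))
(np.float64(314.5969577606778), np.float64(241.21370356116665)) (np.float64(315.40640501509915), np.float64(153.24554907689156))
```

>>> {"name": "step_arm", "arguments": {"increments": [[1, 0, 0.3, -0.06, 0], [1, 0, 0.6, -0.06, 0], [1, 0, 0.9, -0.06, 0], [1, 0, 0.9, -0.06, 0]]}}

```text
t: 2.13
tcp_pos: [502.3, 272.1, 310.9]
eef_rot: [0.705, 0.068, -0.074, -0.702]
ft_force: [-0.1, 0.6, -0.4]
finger_gap: 93.9
```

>>> {"name": "step_arm", "arguments": {"increments": [[1, 0, 0.25, 0, 0], [1, 0, 0.5, 0, 0], [1, 0, 0.5, 0, 0], [1, 0, 0.5, 0, 0]]}}

```text
t: 2.47
tcp_pos: [502.4, 270.8, 261.4]
eef_rot: [0.705, 0.067, -0.074, -0.702]
ft_force: [0.3, 0.3, 0.7]
finger_gap: 93.9
```

Run:
```python
from h import *
s=telemetry.get_state();print(s["tcp_pos"],s["ft_force"])
im=optics.get_image("wrist")["color"]; a=optics.get_image("scene")["color"][190:320,300:460];b=optics.get_image("side")["color"][190:320,220:380]
cv2.imwrite("pics/c2.png",np.hstack([cv2.resize(a,(400,325)),cv2.resize(b,(400,325))])); cv2.imwrite("pics/w2.png",im)
```

```text
[502.38984958 270.7574591  261.35795712] [0.25914442 0.30114983 0.65720454]
```

View pics/c2.png

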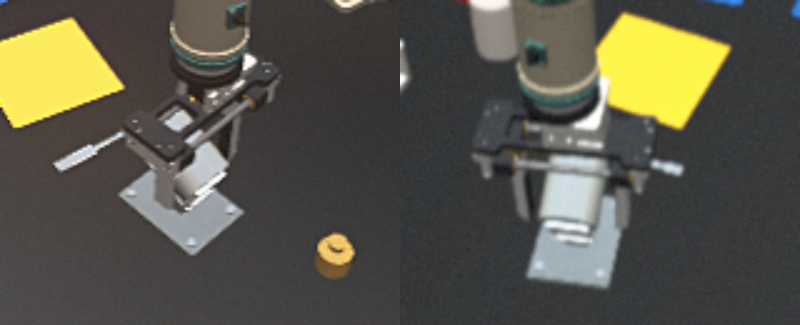

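View pics/w2.png

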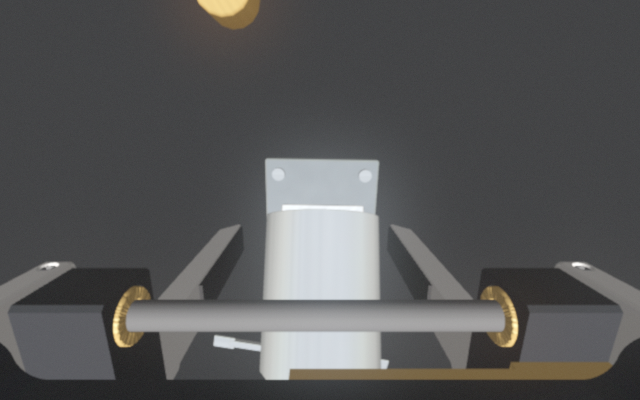

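>>> {"name": "step_arm", "arguments": {"increments": [[1, 0.015, -0.025, 0.08, 0], [1, 0.015, -0.025, 0.08, 0], [1, 0.015, -0.025, 0.08, 0]]}}

```text
t: 2.87
tcp_pos: [503.0, 281.2, 266.9]
eef_rot: [0.704, 0.07, -0.073, -0.703]
ft_force: [0.0, -0.7, -0.6]
finger_gap: 94.2
```

Run:
```python
from h import *
s=telemetry.get_state();print(s["tcp_pos"],s["ft_force"]); R=Ro.from_quat(s["eef_rot"]).as_matrix(); print(s["tcp_pos"]+180*R[:,1])
im=wcam(optics.get_image("wrist"),s); cv2.imwrite("pics/w3.png",im["color"])
```

```text
[503.03404249 281.20185777 266.8938665 ] [ 0.04784288 -0.69922578 -0.62910177]
[502.44960753 280.92189671  86.89503301]
```

View pics/w3.png

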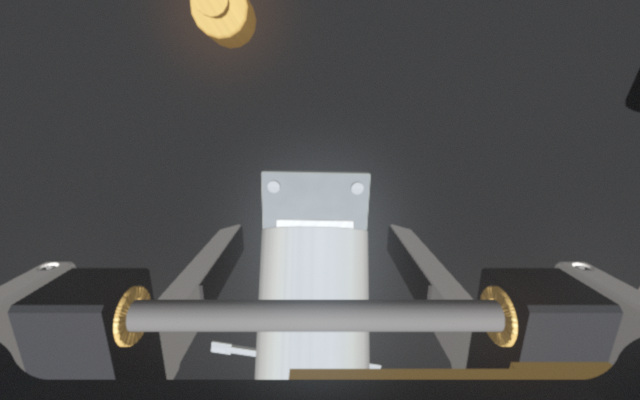

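Run:
```python
from h import *
s=telemetry.get_state();im=wcam(optics.get_image("wrist"),s)
R=Ro.from_quat(s["eef_rot"]).as_matrix();g=s["tcp_pos"]+180*R[:,1]
for v,z in [(227,107),(172,10)]:
    p=plane(im,315,v,z); print(p, "rel grasp tool", (R.T@(p-g)).round(1))
```

```text
[497.48511847 302.8529893  107.        ] rel grasp tool [ -0.1 -20.6  23.1]
[494.74838114 313.63700703  10.        ] rel grasp tool [-0.2 76.4 34.3]
```

>>> {"name": "step_arm", "arguments": {"increments": [[1, 0, 0.03, 0, 0], [0.7, 0, 0.03, 0, 0], [0.6, 0, 0.03, 0, 0], [0.6, 0, 0.03, 0, 0], [0.6, 0, 0.03, 0, 0], [0.6, 0, 0.03, 0, 0]], "squeeze": 30}}

```text
t: 3.47
tcp_pos: [502.8, 280.3, 263.0]
eef_rot: [0.704, 0.069, -0.073, -0.703]
ft_force: [1.7, 0.6, 0.1]
finger_gap: 64.4
```

Gripped at 64.4 mm. Lift straight up.

>>> {"name": "step_arm", "arguments": {"increments": [[0.6, 0, -0.1, 0, 0], [0.6, 0, -0.3, 0, 0], [0.6, 0, -0.5, 0, 0], [0.6, 0, -0.7, 0, 0], [0.6, 0, -0.7, 0, 0]]}}

```text
t: 3.88
tcp_pos: [504.3, 281.1, 337.1]
eef_rot: [-0.703, -0.071, 0.071, 0.704]
ft_force: [0.9, -0.2, -0.9]
finger_gap: 62.1
```

Run:
```python
from h import *
s=telemetry.get_state();print(s["tcp_pos"],s["ft_force"],s["finger_gap"])
a=optics.get_image("scene")["color"][150:280,300:460];b=optics.get_image("side")["color"][160:290,220:380]
cv2.imwrite("pics/c4.png",np.hstack([cv2.resize(a,(400,325)),cv2.resize(b,(400,325))]))
```

```text
[504.25096777 281.10651966 337.06521537] [ 0.93310689 -0.19959061 -0.94416398] 62.095152226197655
```

View pics/c4.png

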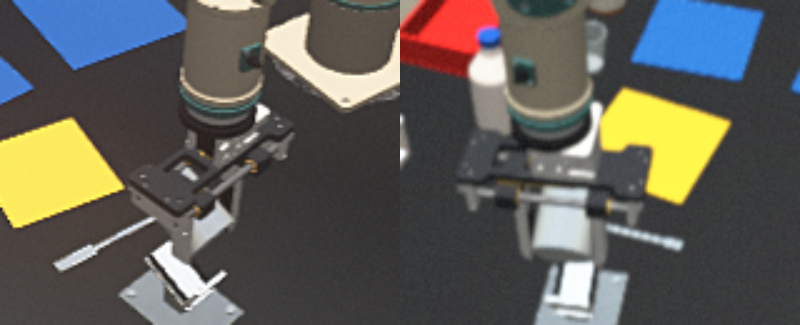

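Run:
```python
from h import *
for i in range(2): print(telemetry.get_state()["finger_gap"],telemetry.get_state()["ft_force"])
a=optics.get_image("scene")["color"][200:280,340:410];b=optics.get_image("side")["color"][215:295,260:330]
cv2.imwrite("pics/c5.png",np.hstack([cv2.resize(a,(400,457),interpolation=2),cv2.resize(b,(400,457),interpolation=2)]))
cv2.imwrite("pics/w5.png",optics.get_image("wrist")["color"])
```

```text
62.291070101809794 [-0.32660002  0.09709682 -1.20787582]
62.291070101809794 [-0.32660002  0.09709682 -1.20787582]
```

View pics/c5.png

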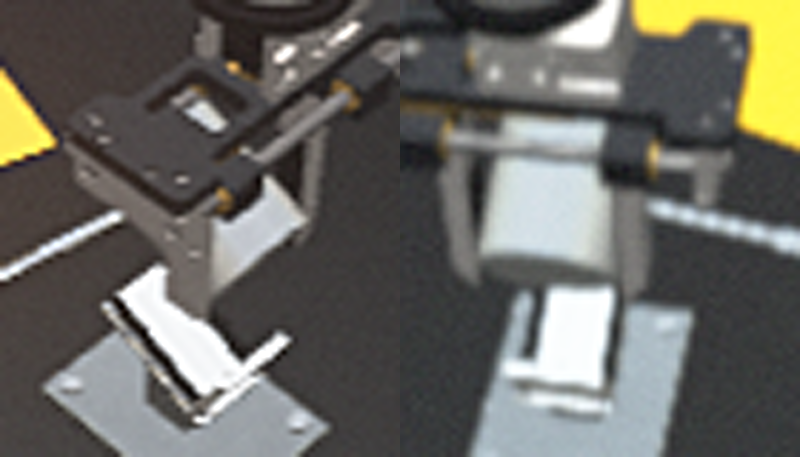

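View pics/w5.png

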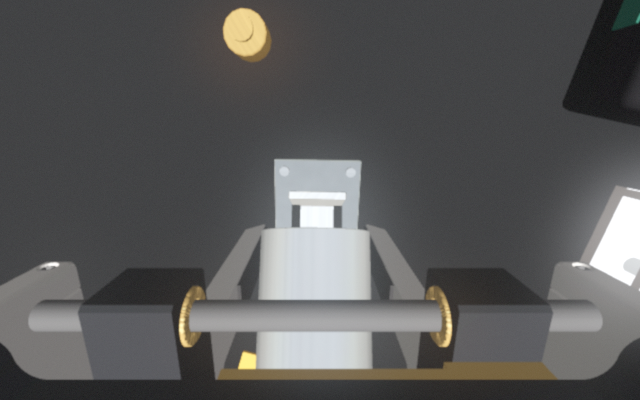

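>>> {"name": "step_arm", "arguments": {"increments": [[0.6, 0, 0, -0.1, 0.05], [0.6, 0, 0, -0.3, 0.1], [0.6, 0, 0, -0.5, 0.129], [0.6, 0, 0, -0.7, 0.129], [0.6, 0, 0, -0.9, 0.129], [0.6, 0, 0, -0.9, 0.129]]}}

```text
t: 4.63
tcp_pos: [521.3, 187.1, 331.0]
eef_rot: [0.71, -0.006, -0.001, -0.704]
ft_force: [0.7, -1.5, -1.5]
finger_gap: 62.1
```

>>> {"name": "step_arm", "arguments": {"increments": [[0.6, 0.03, 0, -0.2, 0], [0.6, 0.06, 0, -0.4, 0], [0.6, 0.07, 0, -0.6, 0], [0.6, 0.07, 0, -0.8, 0], [0.6, 0.07, 0, -1, 0], [0.6, 0.07, 0, -1, 0]]}}

```text
t: 5.13
tcp_pos: [527.3, 83.0, 331.0]
eef_rot: [0.711, -0.008, 0.001, -0.703]
ft_force: [-0.4, -0.5, -0.9]
finger_gap: 62.5
```

```bash
cat >> h.py <<'E'
def rep(tag,sb=(150,270,250,390),db=(140,280,230,370),w=False):
    s=telemetry.get_state();R=Ro.from_quat(s["eef_rot"]).as_matrix()
    print("grasp",(s["tcp_pos"]+180*R[:,1]).round(1),"R",R.round(3).tolist(),"F",s["ft_force"].round(1),"gap",round(s["finger_gap"],1),"t",s["t"])
    a=optics.get_image("scene")["color"][sb[0]:sb[1],sb[2]:sb[3]];b=optics.get_image("side")["color"][db[0]:db[1],db[2]:db[3]]
    cv2.imwrite(f"pics/{tag}.png",np.hstack([cv2.resize(a,(400,400*a.shape[0]//a.shape[1]),interpolation=2)[:340],cv2.resize(b,(400,400*b.shape[0]//b.shape[1]),interpolation=2)[:340]])) if a.shape==b.shape else print("shape")
    if w: cv2.imwrite(f"pics/{tag}w.png",optics.get_image("wrist")["color"])
E
python3 -c "
from h import *
rep('c6',(150,270,250,390),(140,260,230,370),True)"
```

```text
grasp [525.3  80.9 151. ] R [[1.0, -0.011, 0.012], [-0.013, -0.012, 1.0], [-0.011, -1.0, -0.012]] F [-0.4 -0.5 -0.9] gap 62.5 t 5.1333
```

View pics/c6.png

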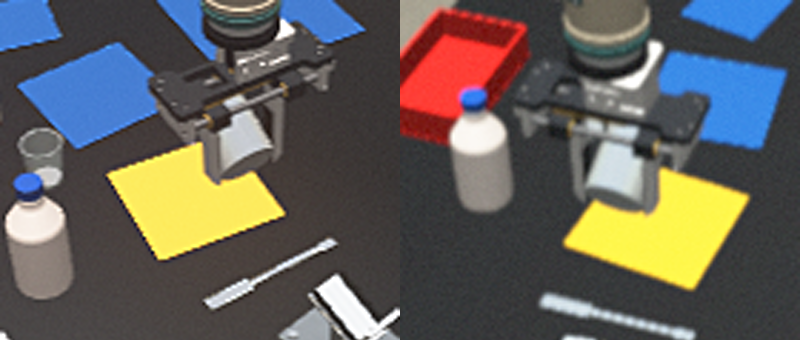

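View pics/c6w.png

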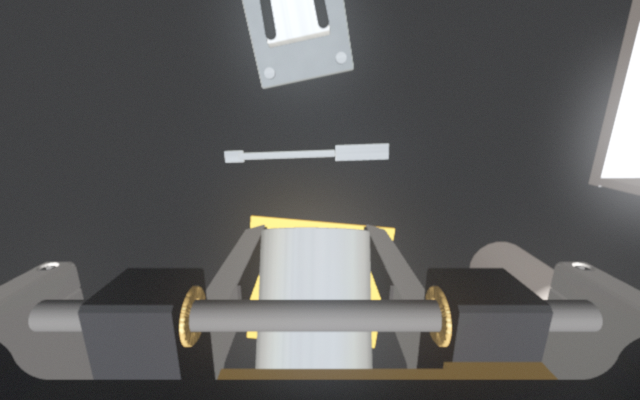

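>>> {"name": "step_arm", "arguments": {"increments": [[0.6, 0.03, 0.2, -0.1, 0], [0.6, 0.03, 0.4, -0.2, 0], [0.6, 0.03, 0.6, -0.3, 0], [0.6, 0.03, 0.8, -0.33, 0], [0.6, 0.03, 0.85, -0.33, 0], [0.6, 0.03, 0.85, -0.33, 0]]}}

```text
t: 5.78
tcp_pos: [528.9, 55.9, 245.1]
eef_rot: [0.71, -0.006, -0.003, -0.704]
ft_force: [-0.3, 0.4, -0.9]
finger_gap: 62.4
```

```bash
python3 -c "
from h import *
rep('c7',(150,270,250,390),(140,260,230,370))"
```

```text
grasp [526.6  54.5  65.1] R [[1.0, -0.013, 0.005], [-0.005, -0.007, 1.0], [-0.013, -1.0, -0.008]] F [-0.3  0.4 -0.9] gap 62.4 t 5.7833
```

View pics/c7.png

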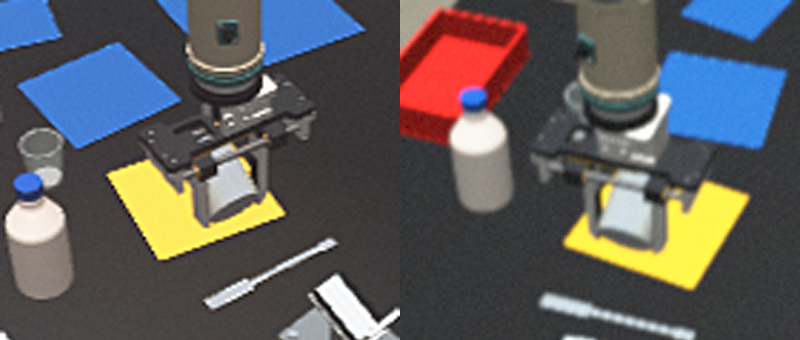

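>>> {"name": "step_arm", "arguments": {"increments": [[0.6, 0.01, 0.1, -0.03, 0], [0.6, 0.01, 0.2, -0.05, 0], [0.6, 0.01, 0.24, -0.05, 0], [0.6, 0.01, 0.24, -0.05, 0]]}}

```text
t: 6.22
tcp_pos: [530.1, 50.6, 222.0]
eef_rot: [0.71, -0.006, -0.002, -0.704]
ft_force: [-0.6, 0.8, -1.0]
finger_gap: 61.9
```

>>> {"name": "step_arm", "arguments": {"increments": [[0.6, 0, 0, 0, 0], [0.6, 0, 0, 0, 0], [0.6, 0, 0, 0, 0]], "squeeze": 8}}

```text
t: 6.47
tcp_pos: [530.1, 50.6, 222.2]
eef_rot: [0.71, -0.006, -0.002, -0.705]
ft_force: [-0.6, -0.8, -1.1]
finger_gap: 62.8
```

```bash
python3 -c "
from h import *
rep('c8',(170,250,270,370),(170,250,270,370),True)"
```

```text
grasp [528.1  49.3  42.2] R [[1.0, -0.011, 0.005], [-0.005, -0.007, 1.0], [-0.011, -1.0, -0.007]] F [-0.6 -0.8 -1.1] gap 62.8 t 6.4667
```

View pics/c8.png

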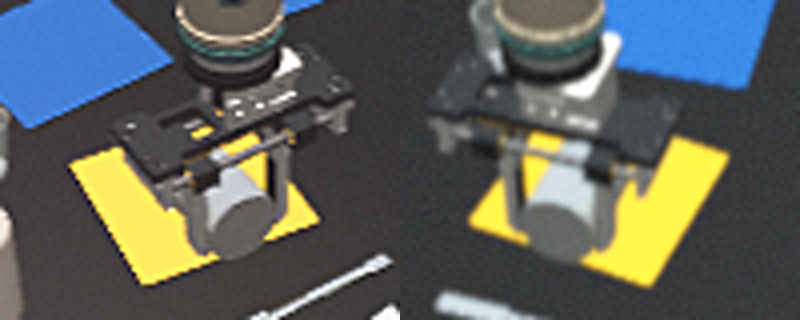

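View pics/c8w.png

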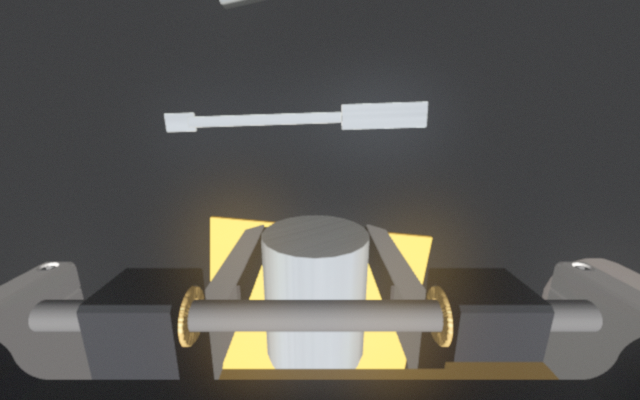

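>>> {"name": "step_arm", "arguments": {"increments": [[0.6, 0, -0.145, -0.12, 0], [0.6, 0, -0.26, -0.27, 0], [0.6, 0, -0.335, -0.45, 0], [0.6, 0, -0.36, -0.64, 0], [0.6, 0, -0.345, -0.77, 0], [0.6, 0, -0.31, -0.88, 0], [0.6, 0, -0.31, -0.88, 0], [0.6, 0, -0.31, -0.88, 0]], "squeeze": 6}}

```text
t: 7.28
tcp_pos: [529.9, -37.4, 253.7]
eef_rot: [0.71, -0.006, -0.002, -0.705]
ft_force: [-0.6, -0.9, -0.9]
finger_gap: 62.3
```

```bash
python3 -c "
from h import *
rep('c9',(160,260,240,365),(150,250,260,385),True)"
```

```text
grasp [528.  -38.7  73.7] R [[1.0, -0.011, 0.006], [-0.006, -0.007, 1.0], [-0.011, -1.0, -0.007]] F [-0.6 -0.9 -0.9] gap 62.3 t 7.2833
```

View pics/c9.png

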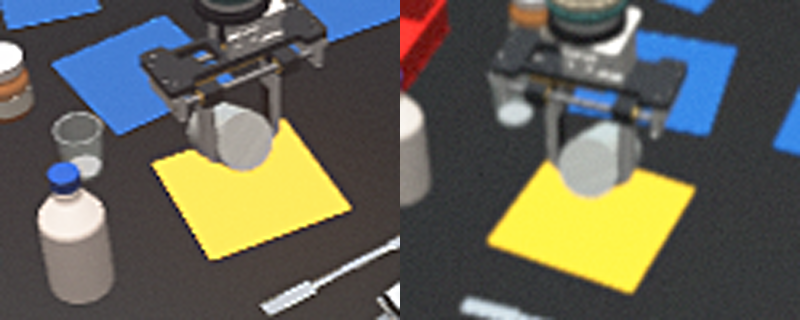

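View pics/c9w.png

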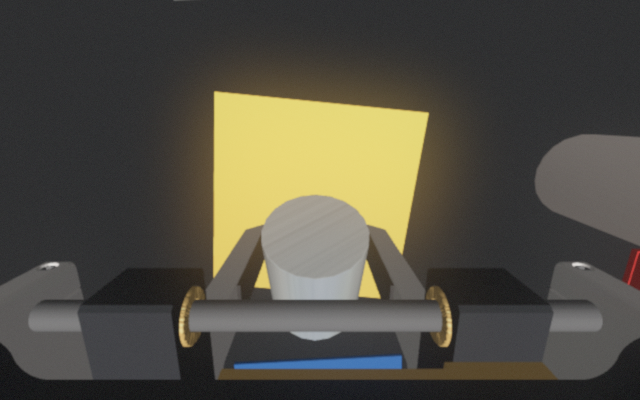

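>>> {"name": "step_arm", "arguments": {"increments": [[0.6, 0, 0, 0.04, 0], [0.6, 0, 0, 0.12, 0], [0.6, 0, 0, 0.22, 0], [0.6, 0, 0, 0.34, 0], [0.6, 0, 0, 0.46, 0], [0.6, 0, 0, 0.56, 0], [0.6, 0, 0, 0.62, 0], [0.6, 0, 0, 0.65, 0]], "squeeze": 8}}

```text
t: 8.1
tcp_pos: [530.2, 30.8, 253.3]
eef_rot: [0.709, -0.004, -0.004, -0.705]
ft_force: [-0.2, -0.9, 0.0]
finger_gap: 62.3
```

```bash
python3 -c "
from h import *
rep('c10',(160,260,240,365),(150,250,260,385),True)"
```

```text
grasp [528.2  29.7  73.3] R [[1.0, -0.011, 0.001], [-0.001, -0.006, 1.0], [-0.011, -1.0, -0.006]] F [-0.2 -0.9  0. ] gap 62.3 t 8.1
```

View pics/c10.png

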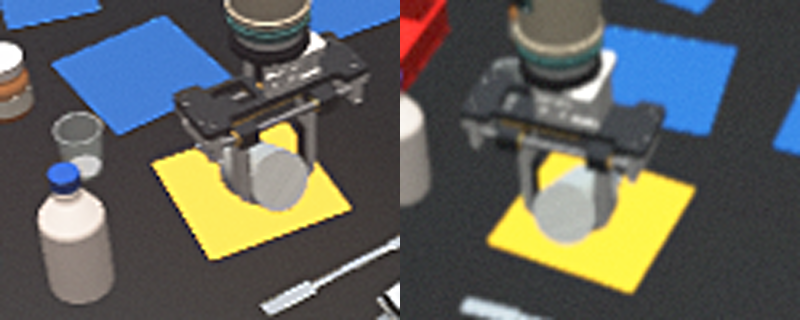

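View pics/c10w.png

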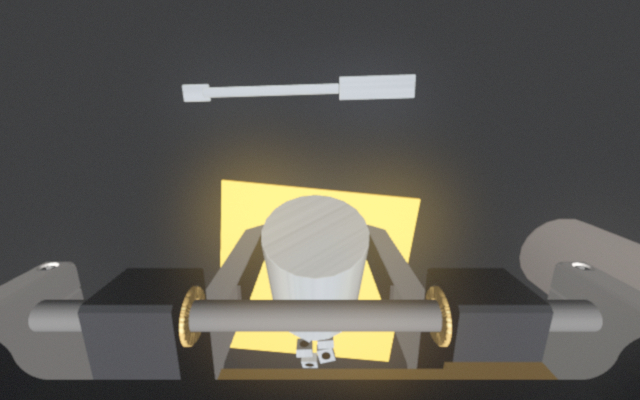

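Run:
```python
from h import *
s=telemetry.get_state();im0=optics.get_image("wrist");im=wcam(im0,s)
for u,v in [(305,348),(325,344),(326,356),(310,363),(297,342),(334,342)]: print(u,v,plane(im,u,v,12).round(1))
for u,v in [(220,181),(420,198),(389,361),(232,346)]: print(u,v,plane(im,u,v,4).round(1))
sc=optics.get_image("scene");sd=optics.get_image("side")
print(proj(sc,[528,-75,8]),proj(sd,[528,-75,8]))
c=im0["color"][320:380,260:370]; cv2.imwrite("pics/n1.png",cv2.resize(c,None,fx=7,fy=7,interpolation=2))
a=sc["color"][170:230,270:350];b=sd["color"][180:240,280:360];cv2.imwrite("pics/n2.png",np.hstack([cv2.resize(a,(400,300),interpolation=2),cv2.resize(b,(400,300),interpolation=2)]))
```

```text
305 348 [517.9 -96.7  12. ]
325 344 [535.9 -92.3  12. ]
326 356 [ 536.9 -105.4   12. ]
310 363 [ 522.3 -113.3   12. ]
297 342 [510.7 -90.3  12. ]
334 342 [544. -90.  12.]
220 181 [451.5  55.8   4. ]
420 198 [611.6  41.8   4. ]
389 361 [ 596.8 -118.2    4. ]
232 346 [ 448.9 -102.3    4. ]
(np.float64(310.3405808709286), np.float64(208.86013394458035)) (np.float64(323.8209342496145), np.float64(206.93179797101988))
```

View pics/n1.png

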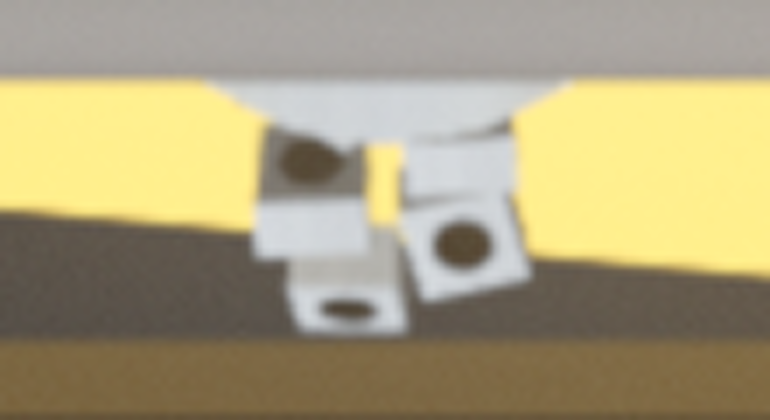

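View pics/n2.png

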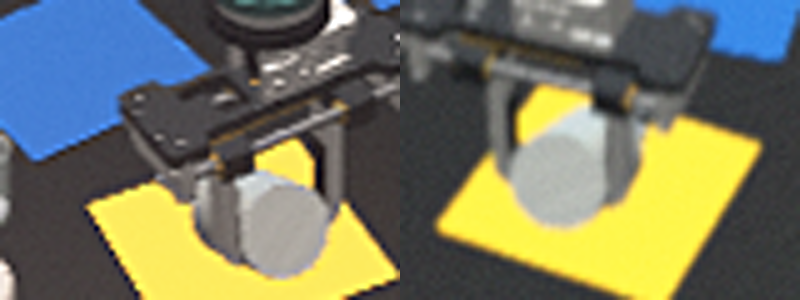

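>>> {"name": "step_arm", "arguments": {"increments": [[0.6, 0, 0, 0.03, 0], [0.6, 0, 0, 0.1, 0], [0.6, 0, 0, 0.18, 0], [0.6, 0, 0, 0.26, 0], [0.6, 0, 0, 0.32, 0], [0.6, 0, 0, 0.35, 0]], "squeeze": 10}}

```text
t: 8.9
tcp_pos: [530.3, 65.1, 253.1]
eef_rot: [0.709, -0.005, -0.003, -0.705]
ft_force: [0.4, -0.5, 0.7]
finger_gap: 62.1
```

Run:
```python
from h import *
s=telemetry.get_state();print(s["tcp_pos"],s["ft_force"])
im0=optics.get_image("wrist")
sc=optics.get_image("scene");sd=optics.get_image("side")
print(proj(sc,[528,-100,8]),proj(sd,[528,-100,8]))
c=im0["color"]; cv2.imwrite("pics/n3w.png",c)
a=sc["color"][170:230,270:350];b=sd["color"][180:240,280:360];cv2.imwrite("pics/n3.png",np.hstack([cv2.resize(a,(400,300),interpolation=2),cv2.resize(b,(400,300),interpolation=2)]))
```

```text
[530.34365575  65.11585461 253.08057742] [ 0.36756003 -0.50886842  0.73097299]
(np.float64(306.7930110951271), np.float64(204.7522867508193)) (np.float64(326.28761871270376), np.float64(202.1590669717299))
```

View pics/n3.png

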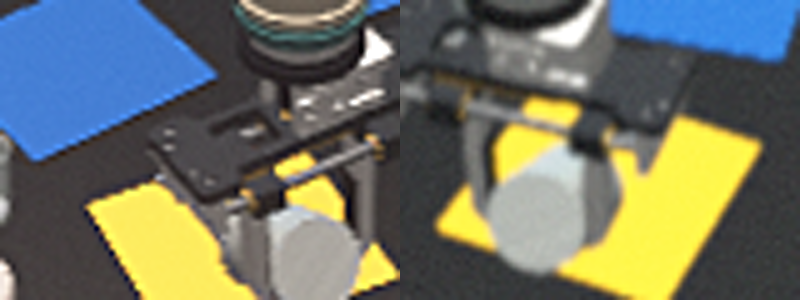

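View pics/n3w.png

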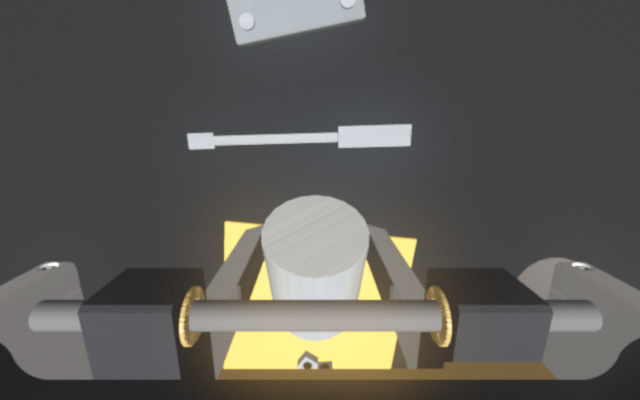

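>>> {"name": "step_arm", "arguments": {"increments": [[0.6, 0, 0.05, 0, 0], [0.6, 0, 0.1, 0, 0], [0.6, 0, 0.1, 0, 0], [0.6, 0, 0.1, 0, 0]], "squeeze": 3}}

```text
t: 9.38
tcp_pos: [530.1, 63.6, 242.5]
eef_rot: [0.71, -0.006, -0.003, -0.705]
ft_force: [-0.4, -0.1, -1.3]
finger_gap: 63.2
```

Run:
```python
from h import *
rep('d1',(160,260,240,365),(150,250,260,385),True)
```

```text
grasp [527.9  62.3  62.5] R [[1.0, -0.012, 0.004], [-0.004, -0.007, 1.0], [-0.012, -1.0, -0.007]] F [-0.4 -0.1 -1.3] gap 63.2 t 9.3833
```

View pics/d1w.png

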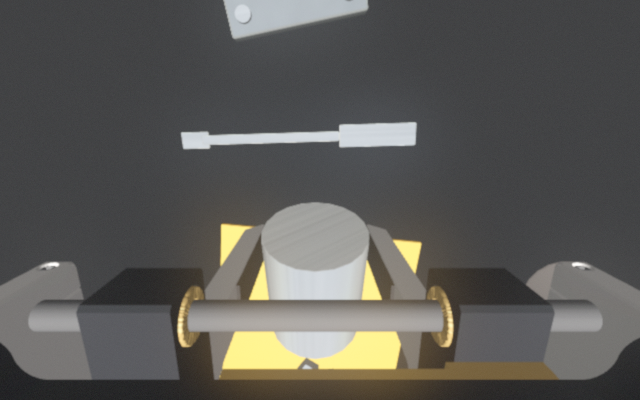

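View pics/d1.png

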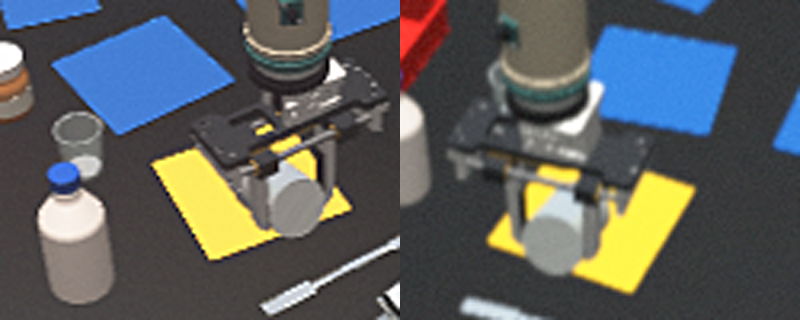

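```bash
cat >> h.py <<'E'
def predv(alpha,s,im0,off=0):
    # tool frame: grasp at (0,180,0); fwd=-z ; down=+y. returns v of bottom disc back-upper, forward-lower edges
    a=np.radians(alpha); ax=np.array([0,np.sin(a),-np.cos(a)]); n=np.array([0,-np.cos(a),-np.sin(a)]) # n: 'upper' perpendicular
    g=np.array([0,180.+off,0]); B=g-s*ax; T=np.linalg.inv(np.array(im0["T_tool_cam"])); f=200/np.tan(np.radians(im0["vfov"]/2))
    o=[]
    for P in (B+32*n,B-32*n,B+(80)*ax+32*n):
        p=T@np.r_[P,1]; o.append(round(im0["cy"]-f*p[1]/-p[2],1))
    return o
E
python3 - <<'E'
from h import *
im=optics.get_image("wrist")
for s in (8,13,18):
  for a in (-25,5,15,25,35,45,90): print(s,a,predv(a,s,im))
E
```

```text
8 -25 [np.float64(234.9), np.float64(239.6), np.float64(416.3)]
8 5 [np.float64(270.5), np.float64(217.2), np.float64(389.9)]
8 15 [np.float64(281.6), np.float64(210.9), np.float64(375.2)]
8 25 [np.float64(291.3), np.float64(205.5), np.float64(359.2)]
8 35 [np.float64(299.3), np.float64(201.1), np.float64(342.4)]
8 45 [np.float64(305.3), np.float64(197.8), np.float64(325.3)]
8 90 [np.float64(306.6), np.float64(203.0), np.float64(249.4)]
13 -25 [np.float64(224.7), np.float64(232.5), np.float64(403.9)]
13 5 [np.float64(261.5), np.float64(210.5), np.float64(383.6)]
13 15 [np.float64(274.0), np.float64(204.6), np.float64(370.6)]
13 25 [np.float64(285.5), np.float64(199.7), np.float64(356.0)]
13 35 [np.float64(295.4), np.float64(196.0), np.float64(340.4)]
13 45 [np.float64(303.4), np.float64(193.7), np.float64(324.4)]
13 90 [np.float64(311.9), np.float64(205.7), np.float64(251.9)]
18 -25 [np.float64(214.6), np.float64(225.4), np.float64(391.5)]
18 5 [np.float64(252.3), np.float64(203.6), np.float64(377.1)]
18 15 [np.float64(266.1), np.float64(198.1), np.float64(365.8)]
18 25 [np.float64(279.4), np.float64(193.7), np.float64(352.7)]
18 35 [np.float64(291.3), np.float64(190.7), np.float64(338.4)]
18 45 [np.float64(301.4), np.float64(189.4), np.float64(323.5)]
18 90 [np.float64(317.5), np.float64(208.5), np.float64(254.6)]
```

>>> {"name": "step_arm", "arguments": {"increments": [[0.6, 0, -0.05, 0, 0], [0.6, 0, -0.1, 0, 0], [0.6, 0, -0.15, 0, 0], [0.6, 0, -0.2, 0, 0], [0.6, 0, -0.2, 0, 0], [0.6, 0, -0.2, 0, 0]], "squeeze": 3}}

```text
t: 10.08
tcp_pos: [530.8, 64.3, 263.9]
eef_rot: [0.709, -0.004, -0.002, -0.705]
ft_force: [0.8, 2.5, 2.9]
finger_gap: 62.7
```

Run:
```python
from h import *
rep('d2',(160,260,240,365),(150,250,260,385),True)
```

```text
grasp [529.2  63.3  84. ] R [[1.0, -0.009, 0.003], [-0.003, -0.006, 1.0], [-0.009, -1.0, -0.006]] F [0.8 2.5 2.9] gap 62.7 t 10.0833
```

View pics/d2w.png

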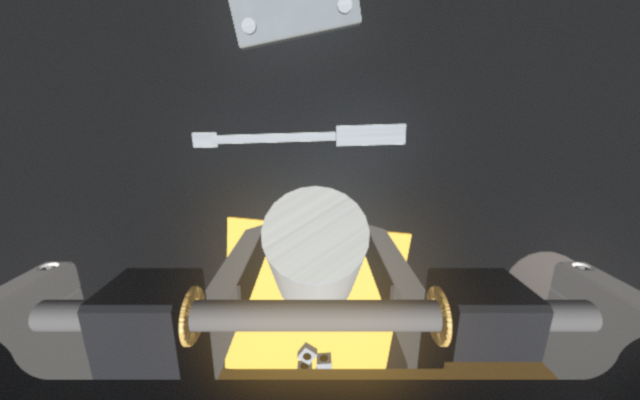

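View pics/d2.png

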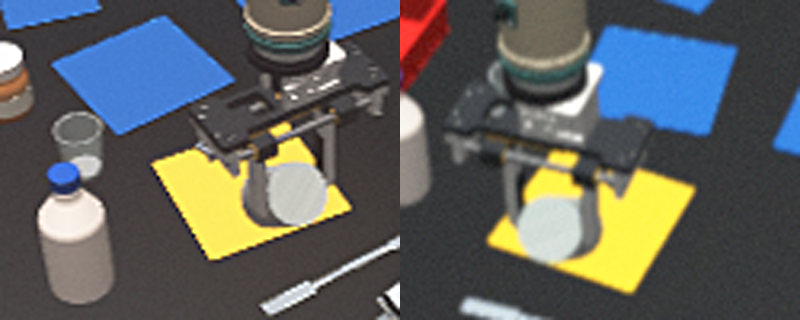

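>>> {"name": "step_arm", "arguments": {"increments": [[0.6, 0, 0, 0, 0], [0.6, 0, 0, 0, 0], [0.6, 0, 0, 0, 0]]}}

```text
t: 10.48
tcp_pos: [530.8, 64.7, 263.5]
eef_rot: [0.709, -0.004, -0.002, -0.705]
ft_force: [0.7, 1.8, 4.1]
finger_gap: 62.2
```

Run:
```python
from h import *
rep('d3',(160,260,240,365),(150,250,260,385),True)
```

```text
grasp [529.1  63.7  83.5] R [[1.0, -0.01, 0.003], [-0.003, -0.006, 1.0], [-0.01, -1.0, -0.006]] F [0.7 1.8 4.1] gap 62.2 t 10.4833
```

View pics/d3w.png

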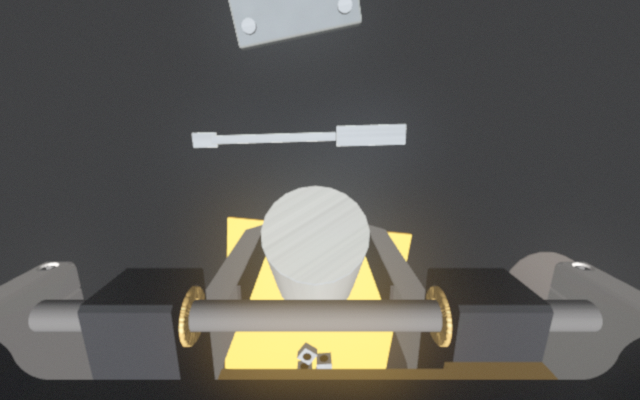

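>>> {"name": "step_arm", "arguments": {"increments": [[0.6, 0, -0.05, -0.02, 0], [0.6, 0, -0.08, -0.05, 0], [0.6, 0, -0.08, -0.08, 0], [0.6, 0, -0.08, -0.1, 0], [0.6, 0, -0.08, -0.1, 0]]}}

```text
t: 11.05
tcp_pos: [530.8, 53.6, 271.4]
eef_rot: [0.709, -0.005, -0.002, -0.705]
ft_force: [-0.3, 0.2, -1.1]
finger_gap: 62.3
```

Run:
```python
from h import *
rep('d4',(160,260,240,365),(150,250,260,385),True)
```

```text
grasp [529.   52.4  91.4] R [[1.0, -0.01, 0.004], [-0.004, -0.006, 1.0], [-0.01, -1.0, -0.006]] F [-0.3  0.2 -1.1] gap 62.3 t 11.05
```

View pics/d4w.png

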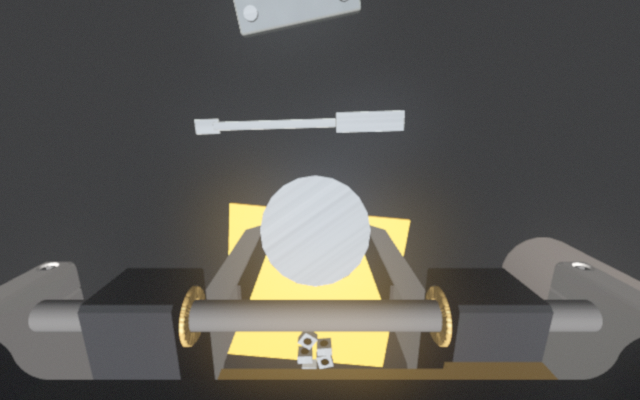

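View pics/d4.png

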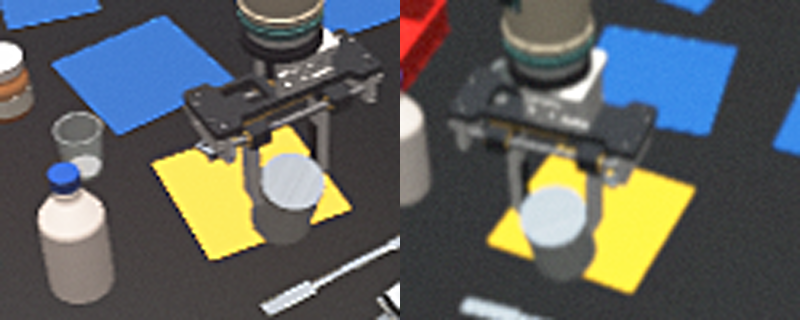

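>>> {"name": "step_arm", "arguments": {"increments": [[0.6, 0, 0, -0.05, 0], [0.6, 0, 0, -0.15, 0], [0.6, 0, 0, -0.25, 0], [0.6, 0, 0.04, -0.32, 0], [0.6, 0, 0.08, -0.35, 0], [0.6, 0, 0.12, -0.37, 0], [0.6, 0, 0.17, -0.38, 0], [0.6, 0, 0.17, -0.38, 0]], "squeeze": 4}}

```text
t: 11.87
tcp_pos: [530.7, 14.8, 254.2]
eef_rot: [0.709, -0.005, -0.001, -0.705]
ft_force: [1.0, -0.7, 1.2]
finger_gap: 62.3
```

Run:
```python
from h import *
rep('d5',(160,260,240,365),(150,250,260,385),True)
```

```text
grasp [529.1  13.7  74.3] R [[1.0, -0.009, 0.005], [-0.005, -0.006, 1.0], [-0.009, -1.0, -0.007]] F [ 1.  -0.7  1.2] gap 62.3 t 11.8667
```

View pics/d5w.png

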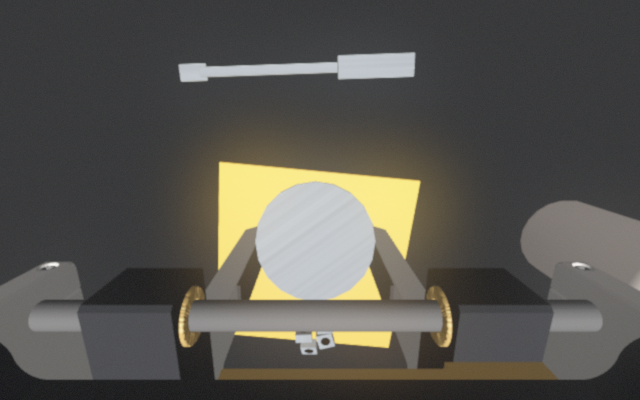

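View pics/d5.png

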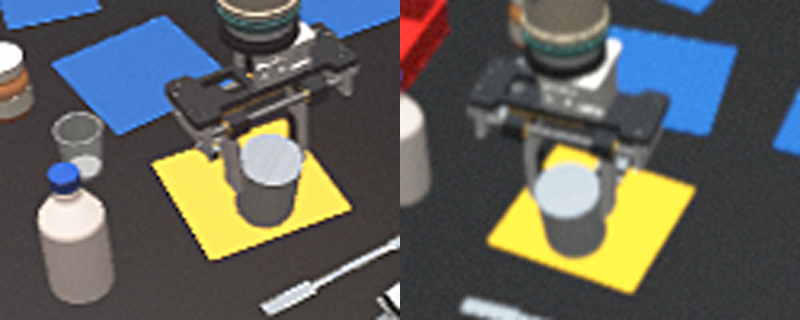

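>>> {"name": "step_arm", "arguments": {"increments": [[0.8, 0, 0, 0, 0], [1, 0, 0, 0, 0], [1, 0, 0, 0, 0], [1, 0, 0, 0, 0]]}}

```text
t: 12.35
tcp_pos: [530.6, 16.2, 254.6]
eef_rot: [0.709, -0.005, -0.002, -0.705]
ft_force: [-0.2, 1.1, 0.3]
finger_gap: 85.7
```

Run:
```python
from h import *
s=telemetry.get_state()
rep('d6',(160,260,240,365),(150,250,260,385))
im0=optics.get_image("wrist");cv2.imwrite("pics/d6w.png",im0["color"]);im=wcam(im0,s)
g=cv2.cvtColor(im0["color"],cv2.COLOR_BGR2HSV)
# disc extents on column 315 / row
print(plane(im,315,241,84),"grasp")
for u,v in [(310,350),(325,341),(303,338)]: print(plane(im,u,v,12).round(1))
```

```text
grasp [528.8  15.2  74.6] R [[1.0, -0.01, 0.004], [-0.004, -0.006, 1.0], [-0.01, -1.0, -0.006]] F [-0.2  1.1  0.3] gap 85.7 t 12.35
[528.62852641  25.90151619  84.        ] grasp
[ 522.9 -112.5   12. ]
[ 536.5 -102.7   12. ]
[516.7 -99.6  12. ]
```

View pics/d6w.png

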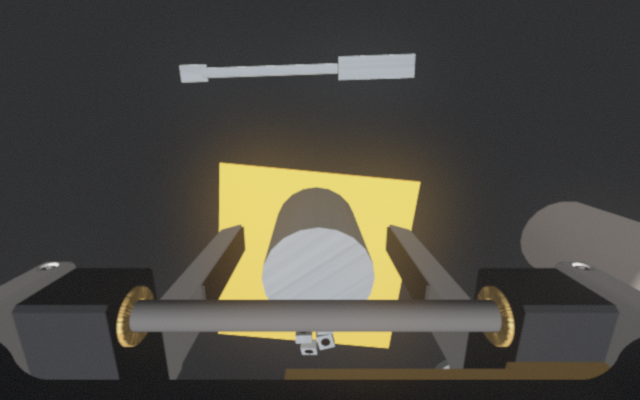

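View pics/d6.png

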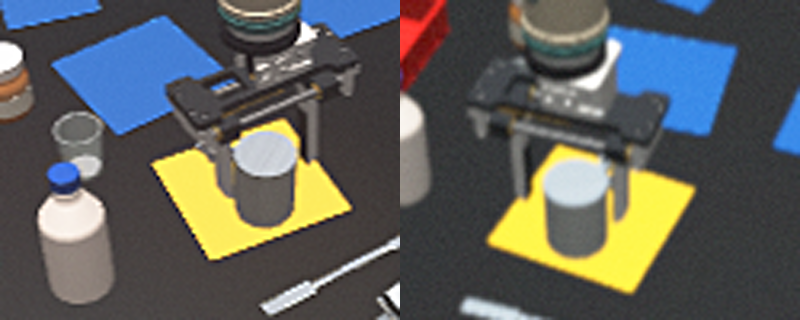

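>>> {"name": "step_arm", "arguments": {"increments": [[1, 0, 0, 0, 0], [1, 0, 0, 0, 0]]}}

```text
t: 12.67
tcp_pos: [530.6, 16.2, 254.6]
eef_rot: [0.709, -0.005, -0.002, -0.705]
ft_force: [-1.2, -0.5, 0.1]
finger_gap: 94.2
```

Run:
```python
from h import *
s=telemetry.get_state()
im0=optics.get_image("wrist");cv2.imwrite("pics/d7w.png",im0["color"]);im=wcam(im0,s)
sc=optics.get_image("scene");sd=optics.get_image("side")
a=sc["color"][170:250,270:350];b=sd["color"][170:250,280:360];cv2.imwrite("pics/d7.png",np.hstack([cv2.resize(a,(400,400),interpolation=2),cv2.resize(b,(400,400),interpolation=2)]))
for v,z in ((230,84),(272,84),(314,84),(188,4)): print(v,plane(im,318,v,z).round(1))
```

```text
230 [530.3  32.4  84. ]
272 [530.3   6.9  84. ]
314 [530.3 -20.9  84. ]
188 [530.3  37.1   4. ]
```

View pics/d7w.png

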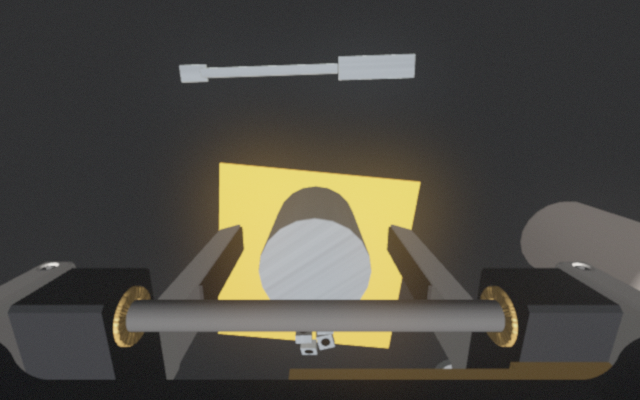

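View pics/d7.png

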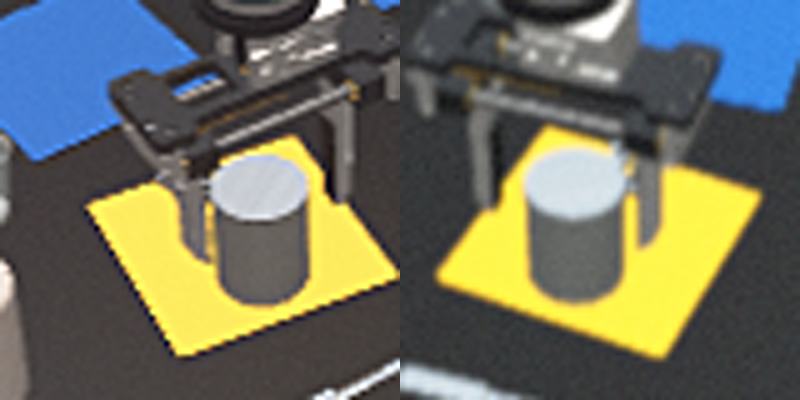

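>>> {"name": "step_arm", "arguments": {"increments": [[1, 0, 0.1, -0.05, 0], [1, 0, 0.25, -0.085, 0], [1, 0, 0.25, -0.085, 0], [0.6, 0, 0.25, -0.085, 0], [0.6, 0, 0.25, -0.085, 0], [0.6, 0, 0.25, -0.085, 0], [0.6, 0, 0.25, -0.085, 0]], "squeeze": 15}}

```text
t: 13.4
tcp_pos: [530.6, 7.7, 230.1]
eef_rot: [0.709, -0.004, -0.002, -0.705]
ft_force: [0.0, -1.1, 0.5]
finger_gap: 70.7
```

>>> {"name": "step_arm", "arguments": {"increments": [[0.6, 0, -0.1, 0, 0], [0.6, 0, -0.3, 0, 0], [0.6, 0, -0.4, 0, 0], [0.6, 0, -0.4, 0, 0]], "squeeze": 20}}

```text
t: 13.73
tcp_pos: [532.0, 8.0, 272.8]
eef_rot: [0.709, -0.002, -0.0, -0.705]
ft_force: [-0.0, 0.0, -0.1]
finger_gap: 63.2
```

Run:
```python
from h import *
rep('d8',(160,260,240,365),(150,250,260,385),True)
```

```text
grasp [531.4   7.1  92.8] R [[1.0, -0.003, 0.003], [-0.003, -0.005, 1.0], [-0.003, -1.0, -0.005]] F [-0.   0.  -0.1] gap 63.2 t 13.7333
```

View pics/d8w.png

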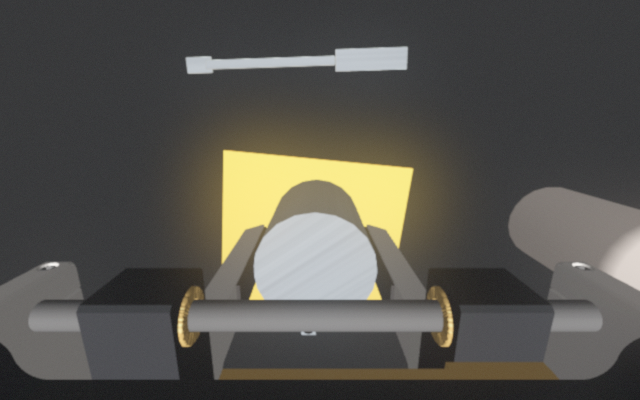

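View pics/d8.png

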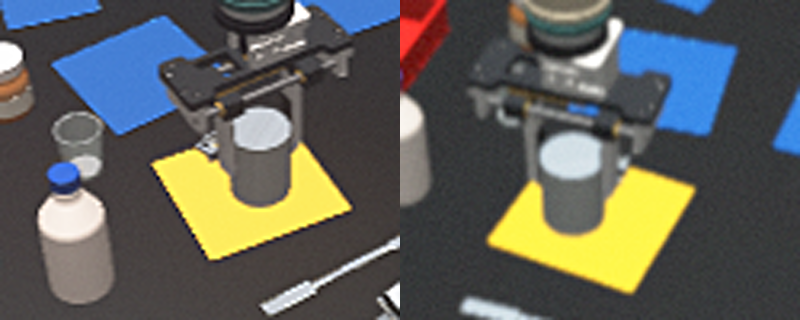

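Run:
```python
from h import *
sc=optics.get_image("scene");sd=optics.get_image("side")
a=sc["color"][185:225,280:320];b=sd["color"][180:220,300:340];cv2.imwrite("pics/d9.png",np.hstack([cv2.resize(a,(400,400),interpolation=2),cv2.resize(b,(400,400),interpolation=2)]))
```

```text
(no output)
```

View pics/d9.png

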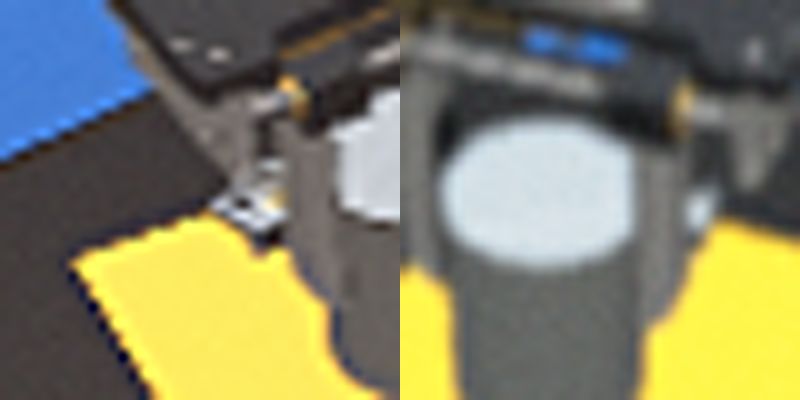

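>>> {"name": "step_arm", "arguments": {"increments": [[0.6, 0, -0.15, 0.15, 0], [0.6, 0, -0.35, 0.35, 0], [0.6, 0, -0.55, 0.55, 0], [0.6, 0, -0.75, 0.75, 0], [0.6, 0, -0.9, 0.8, 0], [0.6, 0, -0.9, 0.8, 0]], "squeeze": 25}}

```text
t: 14.48
tcp_pos: [532.5, 90.9, 361.0]
eef_rot: [0.708, -0.002, -0.002, -0.706]
ft_force: [0.6, -0.6, -0.7]
finger_gap: 63.0
```

Run:
```python
from h import *
rep('e0',(160,260,240,365),(150,250,260,385),True)
sc=optics.get_image("scene");sd=optics.get_image("side")
a=sc["color"][185:225,280:320];b=sd["color"][180:220,300:340];cv2.imwrite("pics/e1.png",np.hstack([cv2.resize(a,(400,400),interpolation=2),cv2.resize(b,(400,400),interpolation=2)]))
```

```text
grasp [531.5  90.3 181.1] R [[1.0, -0.006, -0.0], [0.0, -0.003, 1.0], [-0.006, -1.0, -0.003]] F [ 0.6 -0.6 -0.7] gap 63.0 t 14.4833
```

View pics/e1.png

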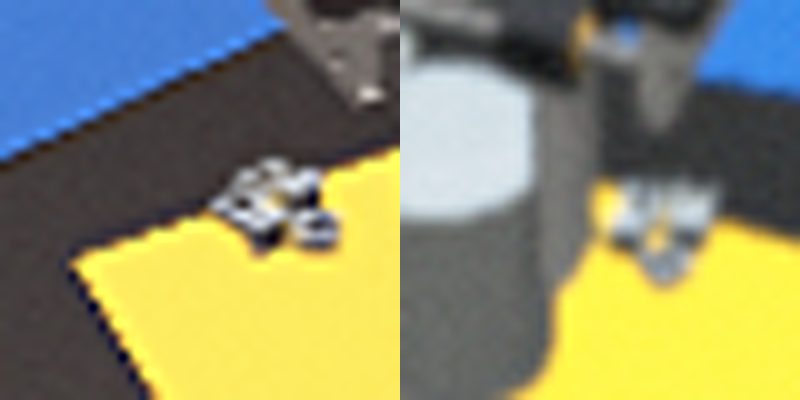

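View pics/e0w.png

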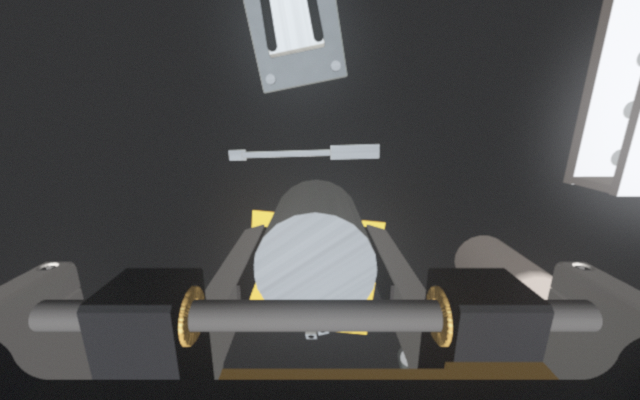

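View pics/e0.png

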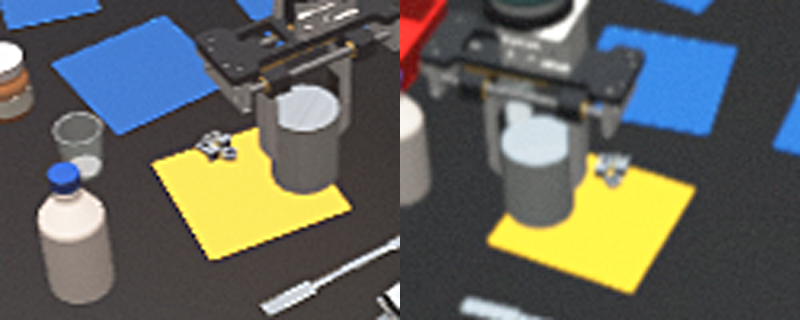

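>>> {"name": "step_arm", "arguments": {"increments": [[0.6, -0.03, 0.1, -0.2, 0], [0.6, -0.03, 0.3, -0.4, 0], [0.6, -0.03, 0.5, -0.6, 0], [0.6, -0.03, 0.7, -0.78, 0], [0.6, -0.03, 0.9, -0.8, 0], [0.6, -0.03, 1, -0.8, 0], [0.6, -0.03, 1, -0.8, 0]]}}

```text
t: 15.32
tcp_pos: [525.4, 5.8, 255.4]
eef_rot: [0.71, -0.009, -0.004, -0.705]
ft_force: [0.1, 0.8, -1.7]
finger_gap: 62.7
```

Run:
```python
from h import *
rep('e2',(160,260,240,365),(150,250,260,385),True)
```

```text
grasp [522.    4.6  75.5] R [[1.0, -0.019, 0.006], [-0.007, -0.007, 1.0], [-0.019, -1.0, -0.007]] F [ 0.1  0.8 -1.7] gap 62.7 t 15.3167
```

View pics/e2.png

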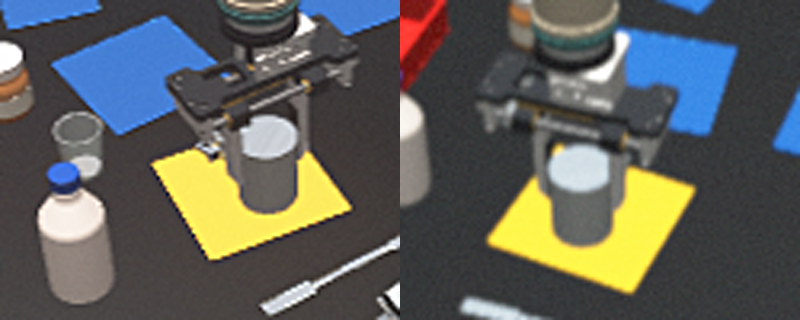

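>>> {"name": "step_arm", "arguments": {"increments": [[0.6, 0.04, 0.05, 0.08, 0], [0.6, 0.04, 0.09, 0.08, 0], [0.6, 0.04, 0.12, 0.08, 0], [0.6, 0.04, 0.12, 0.08, 0]]}}

```text
t: 15.8
tcp_pos: [530.7, 15.6, 246.1]
eef_rot: [0.709, -0.006, -0.003, -0.705]
ft_force: [-0.0, 0.1, -2.0]
finger_gap: 62.8
```

Run:
```python
from h import *
rep('e3',(180,240,290,365),(180,240,290,365),True)
```

```text
grasp [528.4  14.5  66.1] R [[1.0, -0.013, 0.003], [-0.003, -0.006, 1.0], [-0.013, -1.0, -0.006]] F [-0.   0.1 -2. ] gap 62.8 t 15.8
```

View pics/e3.png

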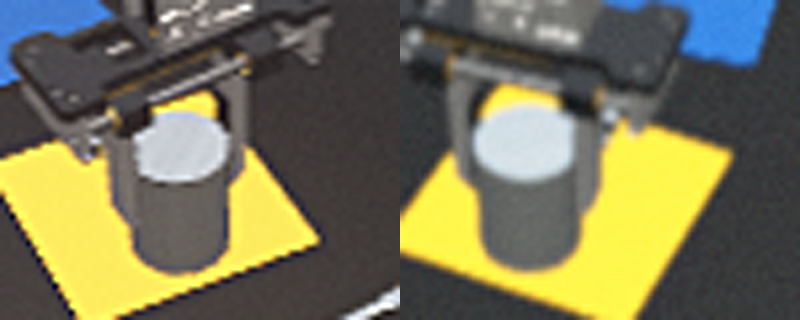

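>>> {"name": "step_arm", "arguments": {"increments": [[0.6, 0, 0.03, 0, 0], [0.6, 0, 0.06, 0, 0], [0.6, 0, 0.06, 0, 0]]}}

```text
t: 16.2
tcp_pos: [530.8, 14.8, 240.3]
eef_rot: [0.709, -0.006, -0.003, -0.705]
ft_force: [-0.2, 0.4, -0.9]
finger_gap: 63.0
```

>>> {"name": "step_arm", "arguments": {"increments": [[0.6, 0, 0.02, 0, 0], [0.6, 0, 0.04, 0, 0], [0.6, 0, 0.04, 0, 0]]}}

```text
t: 16.45
tcp_pos: [530.7, 14.8, 238.7]
eef_rot: [0.709, -0.005, -0.002, -0.705]
ft_force: [-5.0, 0.4, 23.4]
finger_gap: 62.7
```

>>> {"name": "step_arm", "arguments": {"increments": [[0.8, 0, 0, 0, 0], [1, 0, 0, 0, 0], [1, 0, 0, 0, 0], [1, 0, 0, 0, 0], [1, 0, -0.25, 0, 0], [1, 0, -0.55, 0, 0], [0.5, 0, -0.65, -0.3, 0], [0.07, 0, -0.65, -0.6, 0], [0.07, 0, -0.65, -0.9, 0], [0.07, 0, -0.65, -1, 0]]}}

```text
t: 17.28
tcp_pos: [530.5, -89.7, 304.3]
eef_rot: [0.71, -0.007, -0.0, -0.704]
ft_force: [-0.6, -0.8, 0.0]
finger_gap: 70.8
```

Run:
```python
from h import *
rep('e4',(160,260,240,365),(150,250,260,385))
s=telemetry.get_state();im0=optics.get_image("wrist");cv2.imwrite("pics/e4w.png",im0["color"])
```

```text
grasp [528.6 -91.4 124.4] R [[1.0, -0.011, 0.01], [-0.01, -0.009, 1.0], [-0.011, -1.0, -0.01]] F [-0.6 -0.8  0. ] gap 70.8 t 17.2833
```

View pics/e4.png

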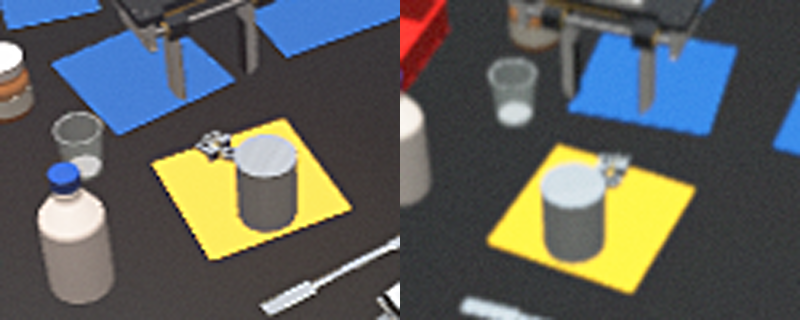

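View pics/e4w.png

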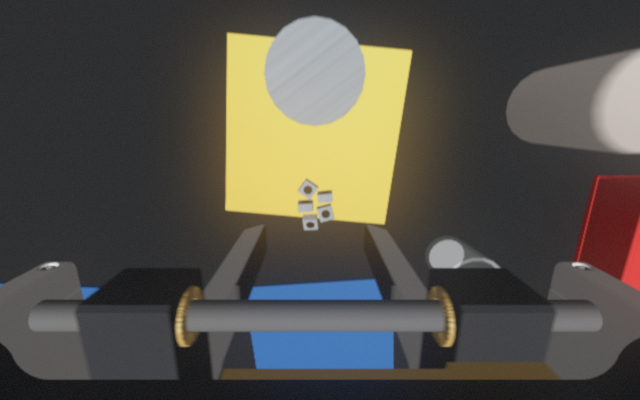

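Run:
```python
from h import *
s=telemetry.get_state();im0=optics.get_image("wrist");im=wcam(im0,s)
for p in [(308,189),(325,197),(306,207),(326,214),(310,224)]: print(p,plane(im,*p,11).round(1))
for p in [(228,33),(411,49),(385,223),(226,211)]: print(p,plane(im,*p,4).round(1))
print("cup",plane(im,315,71,84))
cv2.imwrite("pics/e5.png",cv2.resize(im0["color"][170:240,280:350],None,fx=8,fy=8,interpolation=2))
```

```text
(308, 189) [520.3 -75.   11. ]
(325, 197) [536.5 -82.9  11. ]
(306, 207) [518.2 -92.9  11. ]
(326, 214) [ 537.5 -100.    11. ]
(310, 224) [ 521.8 -110.4   11. ]
(228, 33) [453.1  61.    4. ]
(411, 49) [610.4  47.2   4. ]
(385, 223) [ 597. -112.    4.]
(226, 211) [437.7 -99.    4. ]
cup [528.43303114  18.89418537  84.        ]
```

View pics/e5.png

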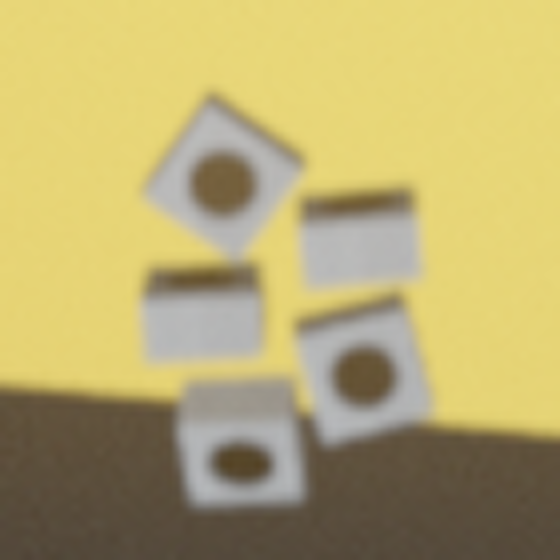

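>>> {"name": "step_arm", "arguments": {"increments": [[0.08, 0, 0, -0.25, 0], [0.08, 0, 0, -0.5, 0], [0.08, 0, 0.2, -0.52, 0], [0.08, 0, 0.45, -0.52, 0], [0.08, 0, 0.7, -0.52, 0], [0.08, 0, 0.85, -0.52, 0], [0.08, 0, 0.85, -0.52, 0]], "squeeze": 20}}

```text
t: 18.07
tcp_pos: [528.8, -133.1, 215.9]
eef_rot: [0.708, -0.006, -0.006, -0.706]
ft_force: [-0.6, -0.3, -0.1]
finger_gap: 9.1
```

Run:
```python
from h import *
rep('e6',(160,260,240,365),(150,250,260,385))
```

```text
grasp [ 525.6 -133.5   35.9] R [[1.0, -0.018, 0.0], [-0.0, -0.002, 1.0], [-0.018, -1.0, -0.002]] F [-0.6 -0.3 -0.1] gap 9.1 t 18.0667
```

View pics/e6.png

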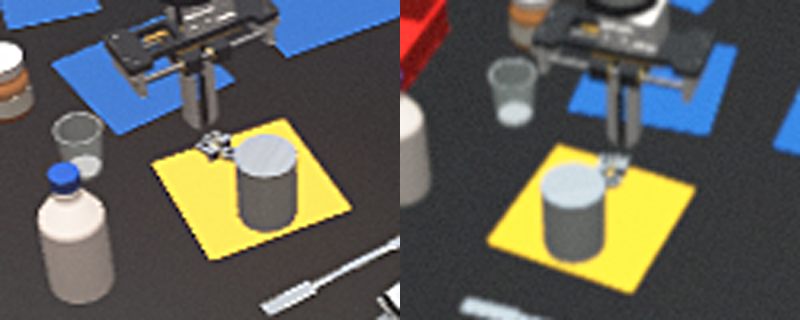

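>>> {"name": "step_arm", "arguments": {"increments": [[0.07, 0.02, 0.05, -0.03, 0], [0.07, 0.025, 0.09, -0.03, 0], [0.07, 0.025, 0.1, -0.03, 0], [0.07, 0.025, 0.1, -0.03, 0]]}}

```text
t: 18.5
tcp_pos: [532.6, -137.0, 208.9]
eef_rot: [0.708, -0.005, -0.004, -0.706]
ft_force: [-0.9, -0.0, 0.1]
finger_gap: 6.8
```

>>> {"name": "step_arm", "arguments": {"increments": [[0.07, 0, 0, 0.05, 0], [0.07, 0, 0, 0.12, 0], [0.07, 0, 0, 0.2, 0], [0.07, 0, 0, 0.28, 0], [0.07, 0, 0, 0.36, 0], [0.07, 0, 0, 0.42, 0], [0.07, 0, 0, 0.46, 0], [0.07, 0, 0, 0.46, 0]]}}

```text
t: 19.17
tcp_pos: [534.1, -90.7, 211.0]
eef_rot: [0.709, -0.003, -0.003, -0.705]
ft_force: [-0.3, -2.6, 14.3]
finger_gap: 6.4
```

Run:
```python
from h import *
rep('e7',(170,250,270,370),(170,250,270,370),True)
```

```text
grasp [532.8 -91.7  31. ] R [[1.0, -0.007, 0.0], [-0.0, -0.005, 1.0], [-0.007, -1.0, -0.005]] F [-0.3 -2.6 14.3] gap 6.4 t 19.1667
```

View pics/e7.png

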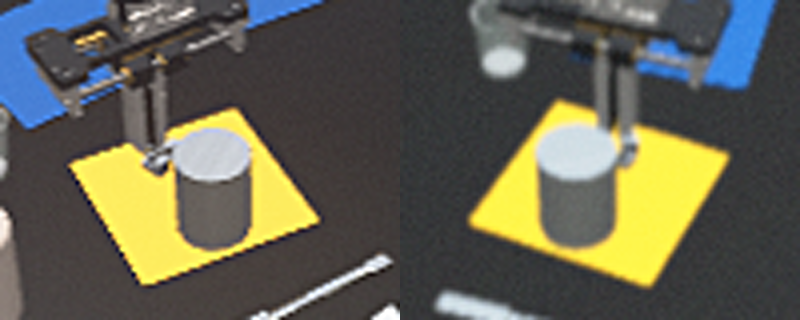

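View pics/e7w.png

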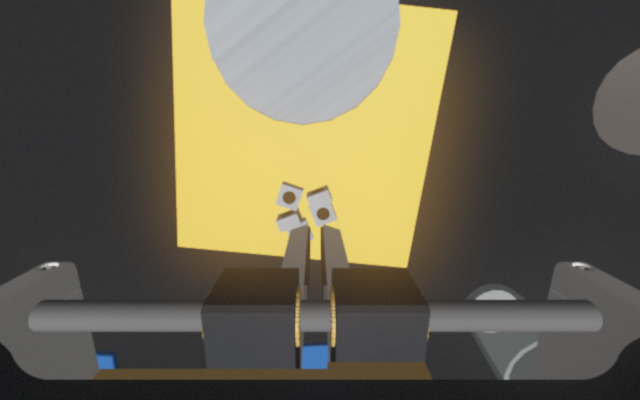

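>>> {"name": "step_arm", "arguments": {"increments": [[0.07, 0, -0.2, 0, 0], [0.07, 0, -0.4, -0.15, 0], [0.07, 0, -0.5, -0.4, 0], [0.07, 0, -0.5, -0.5, 0], [0.07, 0, -0.5, -0.5, 0]]}}

```text
t: 19.73
tcp_pos: [534.1, -142.9, 261.7]
eef_rot: [0.71, -0.004, -0.001, -0.705]
ft_force: [0.1, 0.2, -0.6]
finger_gap: 6.9
```

```bash
cat >> h.py <<'E'
def nuts(tag,pts=[],box=None):
    s=telemetry.get_state();im0=optics.get_image("wrist");im=wcam(im0,s)
    R=Ro.from_quat(s["eef_rot"]).as_matrix();print("grasp",(s["tcp_pos"]+180*R[:,1]).round(1),"tip",(s["tcp_pos"]+199.2*R[:,1]).round(1))
    for p in pts: print(p,plane(im,*p,11).round(1))
    cv2.imwrite(f"pics/{tag}.png",im0["color"])
    if box: x,y,w,h=box; cv2.imwrite(f"pics/{tag}z.png",cv2.resize(im0["color"][y:y+h,x:x+w],None,fx=6,fy=6,interpolation=2))
E
python3 - <<'E'
from h import *
nuts("e8")
E
```

```text
grasp [ 533.  -144.1   81.7] tip [ 532.8 -144.2   62.5]
```

View pics/e8.png

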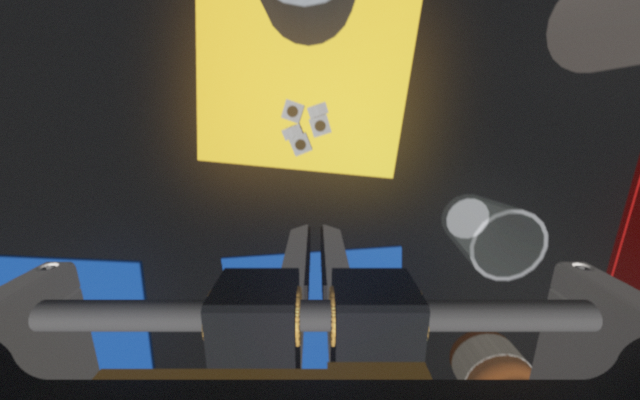

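Run:
```python
from h import *
nuts("e9",[(292,111),(317,110),(320,126),(290,132),(300,145),(198,160),(394,178)],(270,90,70,75))
```

```text
grasp [ 532.4 -141.9   80.9] tip [ 532.3 -142.    61.7]
(292, 111) [514.4 -60.5  11. ]
(317, 110) [533.2 -59.8  11. ]
(320, 126) [535.4 -71.5  11. ]
(290, 132) [512.5 -75.9  11. ]
(300, 145) [520.  -85.7  11. ]
(198, 160) [439.8 -97.2  11. ]
(394, 178) [ 594.2 -111.7   11. ]
```

View pics/e9z.png

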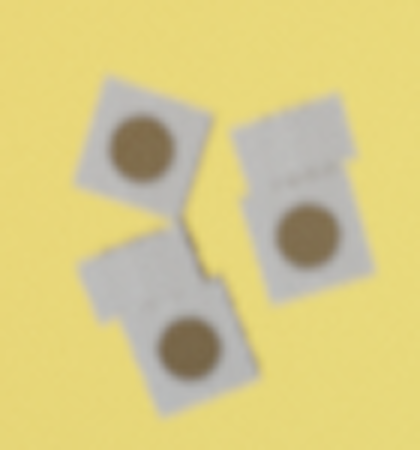

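>>> {"name": "step_arm", "arguments": {"increments": [[0.07, -0.08, 0.15, 0.15, 0], [0.07, -0.1, 0.35, 0.25, 0], [0.07, -0.1, 0.52, 0.25, 0], [0.07, -0.1, 0.52, 0.25, 0], [0.07, -0.1, 0.52, 0.25, 0]]}}

```text
t: 20.25
tcp_pos: [522.8, -113.3, 207.1]
eef_rot: [0.708, -0.004, -0.005, -0.706]
ft_force: [0.5, 0.4, 0.5]
finger_gap: 6.5
```

Run:
```python
from h import *
nuts("f0")
```

```text
grasp [ 520.6 -113.8   27.2] tip [ 520.3 -113.8    8. ]
```

>>> {"name": "step_arm", "arguments": {"increments": [[0.07, 0.02, 0.02, 0.02, 0], [0.07, 0.02, 0.02, 0.07, 0], [0.07, 0.02, 0.02, 0.13, 0], [0.07, 0.02, 0.02, 0.19, 0], [0.07, 0.02, 0.02, 0.24, 0], [0.07, 0.02, 0.02, 0.28, 0], [0.07, 0.02, 0.02, 0.28, 0]]}}

```text
t: 20.88
tcp_pos: [525.4, -84.6, 206.1]
eef_rot: [0.708, -0.003, -0.004, -0.706]
ft_force: [-0.1, -0.5, 0.6]
finger_gap: 6.7
```

>>> {"name": "step_arm", "arguments": {"increments": [[0.07, 0, 0, -0.03, 0], [0.07, 0, -0.15, -0.1, 0], [0.07, 0, -0.4, -0.3, 0], [0.07, 0, -0.6, -0.5, 0], [0.07, 0, -0.6, -0.5, 0]]}}

```text
t: 21.3
tcp_pos: [527.0, -139.7, 269.7]
eef_rot: [0.71, -0.003, 0.0, -0.705]
ft_force: [-0.4, -0.7, -0.2]
finger_gap: 6.4
```

Run:
```python
from h import *
nuts("f1",[],(250,50,120,110))
```

```text
grasp [ 526.4 -141.    89.7] tip [ 526.3 -141.1   70.5]
```

View pics/f1z.png

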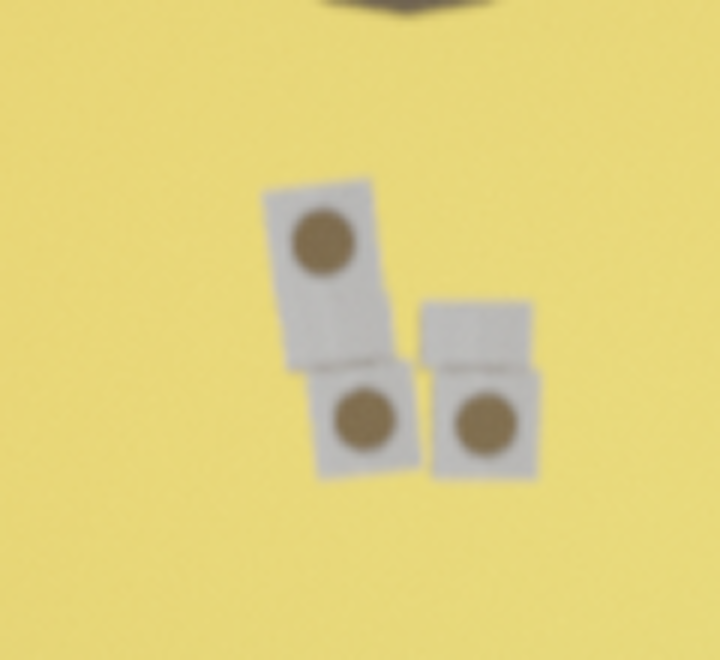

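Run:
```python
from h import *
s=telemetry.get_state();im=wcam(optics.get_image("wrist"),s)
P=np.array([plane(im,250+x/6,50+y/6,13)[:2] for x,y in [(263,190),(372,180),(530,300),(540,480),(318,478),(288,372)]],np.float32)
print(P.round(1),cv2.minEnclosingCircle(P))
im0=optics.get_image("wrist");cv2.imwrite("pics/f2.png",im0["color"][:200])
```

```text
[[509.1 -35.8]
 [522.7 -34.7]
 [542.6 -48.9]
 [544.3 -71.1]
 [515.5 -70.8]
 [511.8 -57.6]] ((526.6719360351562, -53.450435638427734), 24.927873611450195)
```

View pics/f2.png

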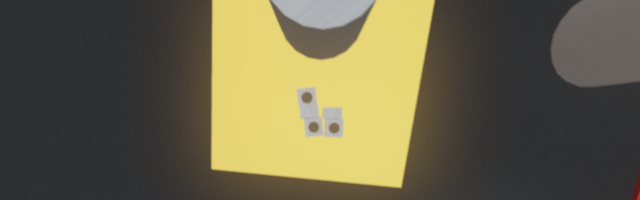

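>>> {"name": "step_arm", "arguments": {"increments": [[0.07, 0, -0.35, 0, 0], [0.5, 0, -0.4, 0.2, 0], [1, 0, -0.4, 0.5, 0], [1, 0, -0.4, 0.8, 0], [1, 0, -0.4, 1, 0], [1, 0, -0.4, 1, 0]]}}

```text
t: 21.95
tcp_pos: [525.5, -27.5, 304.4]
eef_rot: [-0.706, 0.001, 0.009, 0.708]
ft_force: [1.1, 0.5, 0.6]
finger_gap: 36.4
```

>>> {"name": "step_arm", "arguments": {"increments": [[1, 0, 0, 0.3, 0], [1, 0, 0, 0.53, 0], [1, 0, 0, 0.53, 0], [1, 0, 0, 0.53, 0], [1, 0, 0, 0.53, 0]]}}

```text
t: 22.37
tcp_pos: [524.6, 24.8, 303.8]
eef_rot: [-0.707, 0.002, 0.009, 0.707]
ft_force: [0.9, -0.7, 0.1]
finger_gap: 70.2
```

Run:
```python
from h import *
nuts("f3")
```

```text
grasp [521.8  25.  123.8] tip [521.6  25.  104.6]
```

View pics/f3.png

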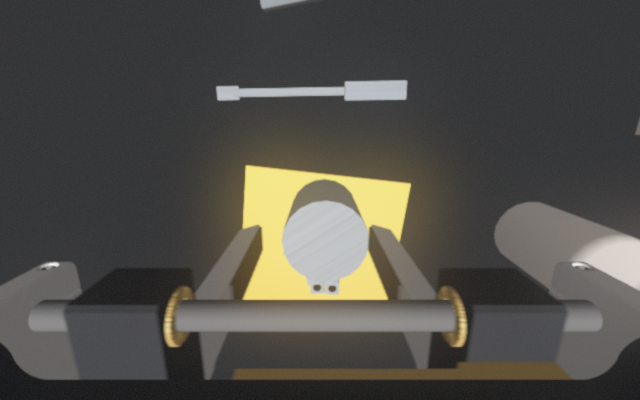

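Run:
```python
from h import *
s=telemetry.get_state();im0=optics.get_image("wrist");im=wcam(im0,s)
print(plane(im,325.5,201,84),plane(im,325.5,281,84),plane(im,283,241,84),plane(im,368,241,84))
```

```text
[528.28560174  44.4317378   84.        ] [529.4761606  -18.68734072  84.        ] [497.67317245  13.53797872  84.        ] [559.89511664  14.5563208   84.        ]
```

>>> {"name": "step_arm", "arguments": {"increments": [[1, 0.07, 0, -0.12, 0], [1, 0.07, 0, -0.12, 0], [1, 0.07, 0, -0.12, 0], [1, 0.07, 0, -0.12, 0]]}}

```text
t: 22.8
tcp_pos: [531.6, 11.7, 303.9]
eef_rot: [-0.707, 0.003, 0.008, 0.708]
ft_force: [0.1, -0.7, 0.3]
finger_gap: 94.0
```

Run:
```python
from h import *
s=telemetry.get_state();print(s["finger_gap"],Ro.from_quat(s["eef_rot"]).as_matrix().round(3).tolist());nuts("f4")
```

```text
93.99876379166133 [[1.0, -0.015, -0.007], [0.008, 0.001, 1.0], [-0.015, -1.0, 0.001]]
grasp [528.9  11.9 123.9] tip [528.6  11.9 104.7]
```

View pics/f4.png

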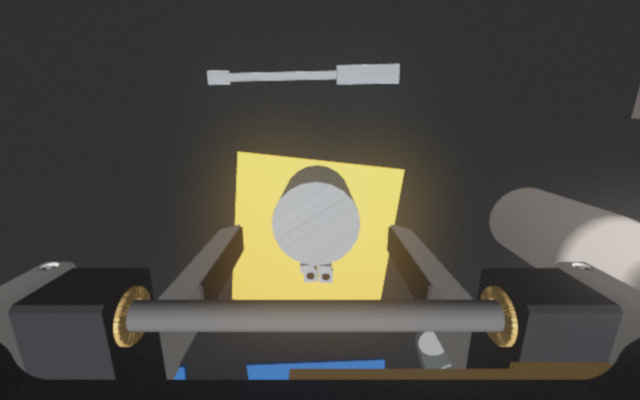

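Well aligned. Descend and grip; wait for full closing before lifting.

>>> {"name": "step_arm", "arguments": {"increments": [[1, 0, 0.25, 0, 0], [1, 0, 0.5, 0, 0], [1, 0, 0.72, 0.01, 0], [1, 0, 0.72, 0.01, 0], [0.6, 0, 0.72, 0.01, 0], [0.6, 0, 0.72, 0.01, 0], [0.6, 0, 0.72, 0.01, 0], [0.6, 0, 0.72, 0.01, 0], [0.6, 0, 0.72, 0.01, 0], [0.6, 0, 0.72, 0.01, 0]], "squeeze": 20}}

```text
t: 23.68
tcp_pos: [531.0, 13.2, 233.0]
eef_rot: [-0.707, 0.002, 0.007, 0.708]
ft_force: [0.0, 0.1, 4.4]
finger_gap: 62.9
```

>>> {"name": "step_arm", "arguments": {"increments": [[0.6, 0, 0, 0, 0], [0.6, 0, 0, 0, 0]]}}

```text
t: 23.85
tcp_pos: [531.0, 13.2, 233.2]
eef_rot: [-0.707, 0.001, 0.007, 0.708]
ft_force: [0.3, 0.3, -1.5]
finger_gap: 63.2
```

>>> {"name": "step_arm", "arguments": {"increments": [[0.6, 0, -0.1, 0, 0], [0.6, 0, -0.25, 0, 0], [0.6, 0, -0.32, -0.02, 0], [0.6, -0.01, -0.32, -0.15, 0], [0.6, -0.02, -0.32, -0.3, 0], [0.6, -0.02, -0.32, -0.45, 0], [0.6, -0.02, -0.32, -0.6, 0], [0.6, -0.02, -0.32, -0.66, 0], [0.6, -0.02, -0.32, -0.66, 0], [0.6, -0.02, -0.32, -0.66, 0]]}}

```text
t: 24.68
tcp_pos: [529.9, -52.7, 265.3]
eef_rot: [-0.706, 0.002, 0.007, 0.708]
ft_force: [-0.4, 0.7, -0.9]
finger_gap: 62.8
```

Run:
```python
from h import *
s=telemetry.get_state();print(Ro.from_quat(s["eef_rot"]).as_matrix().round(3).tolist())
nuts("g1"); rep("g2",(180,240,280,355),(180,240,290,365))
im=wcam(optics.get_image("wrist"),telemetry.get_state())
```

```text
[[1.0, -0.012, -0.008], [0.008, 0.002, 1.0], [-0.012, -1.0, 0.002]]
grasp [527.8 -52.3  85.3] tip [527.5 -52.3  66.1]
grasp [527.8 -51.6  85.3] R [[1.0, -0.012, -0.009], [0.009, 0.002, 1.0], [-0.012, -1.0, 0.002]] F [-0.6  0.1 -1.6] gap 63.2 t 24.7333
```

View pics/g1.png

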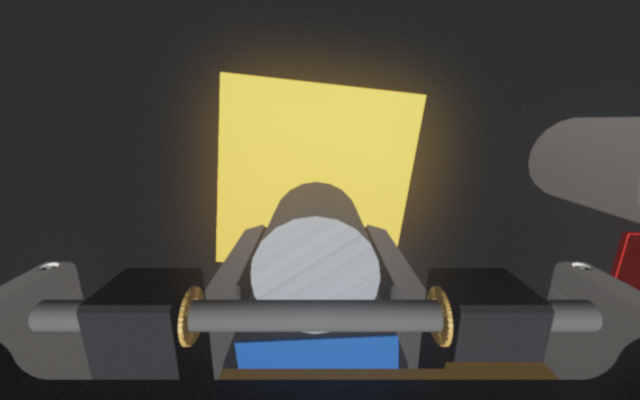

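View pics/g2.png

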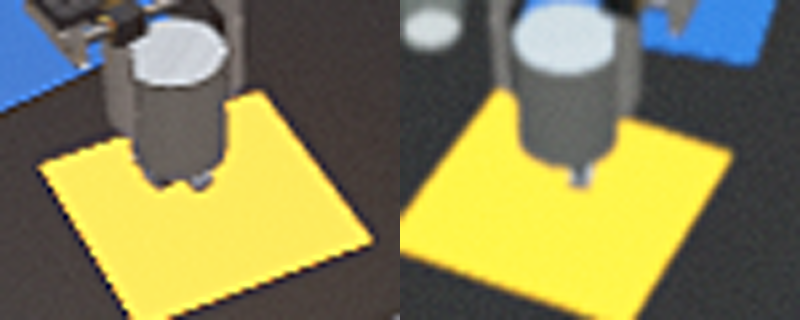

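Run:
```python
from h import *
s=telemetry.get_state();im0=optics.get_image("wrist");im=wcam(im0,s)
for u,v,z in [(316,217,116),(316,332,116),(316,183,36),(252,273,116),(380,273,116)]: print(u,v,plane(im,u,v,z).round(1))
print("nut view check")
sc=optics.get_image("scene");sd=optics.get_image("side")
print("visible nut tri", tri(ray(sc,280+200/400*75,180+183*60/320),ray(sd,290+180*75/400,180+180*60/320)))
```

```text
316 217 [528.  -19.7 116. ]
316 332 [528.7 -82.5 116. ]
316 183 [527.2 -20.4  36. ]
252 273 [496.9 -49.1 116. ]
380 273 [559.6 -48.  116. ]
nut view check
visible nut tri (array([518.16196126, -44.65283903,   4.17531293]), np.float64(4.489686222115212))
```

>>> {"name": "step_arm", "arguments": {"increments": [[0.6, -0.015, 0.02, -0.02, 0], [0.6, -0.015, 0.06, -0.02, 0], [0.6, -0.015, 0.12, -0.02, 0], [0.6, -0.015, 0.18, -0.02, 0], [0.6, -0.015, 0.23, -0.02, 0], [0.6, -0.015, 0.23, -0.02, 0]]}}

```text
t: 25.53
tcp_pos: [527.8, -54.2, 240.8]
eef_rot: [-0.706, 0.002, 0.008, 0.708]
ft_force: [-0.6, 1.4, -1.0]
finger_gap: 63.0
```

Run:
```python
from h import *
rep("g3",(180,240,280,355),(180,240,290,365))
```

```text
grasp [525.2 -53.8  60.8] R [[1.0, -0.014, -0.009], [0.009, 0.002, 1.0], [-0.014, -1.0, 0.002]] F [-0.6  1.4 -1. ] gap 63.0 t 25.5333
```

View pics/g3.png

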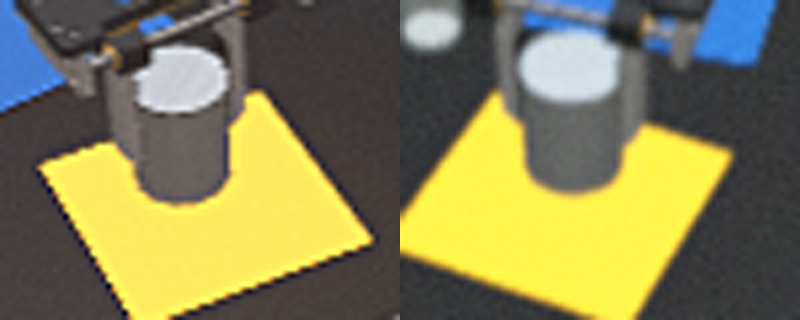

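>>> {"name": "step_arm", "arguments": {"increments": [[0.6, 0.01, 0.03, 0, 0], [0.6, 0.01, 0.06, 0, 0], [0.6, 0.01, 0.075, 0, 0], [0.6, 0.01, 0.075, 0, 0]]}}

```text
t: 25.97
tcp_pos: [528.9, -54.1, 233.8]
eef_rot: [-0.706, 0.002, 0.008, 0.708]
ft_force: [-0.9, -0.7, -1.4]
finger_gap: 62.5
```

Run:
```python
from h import *
rep("g4",(180,240,280,355),(180,240,290,365))
```

```text
grasp [526.4 -53.8  53.8] R [[1.0, -0.014, -0.009], [0.009, 0.002, 1.0], [-0.014, -1.0, 0.002]] F [-0.9 -0.7 -1.4] gap 62.5 t 25.9667
```

View pics/g4.png

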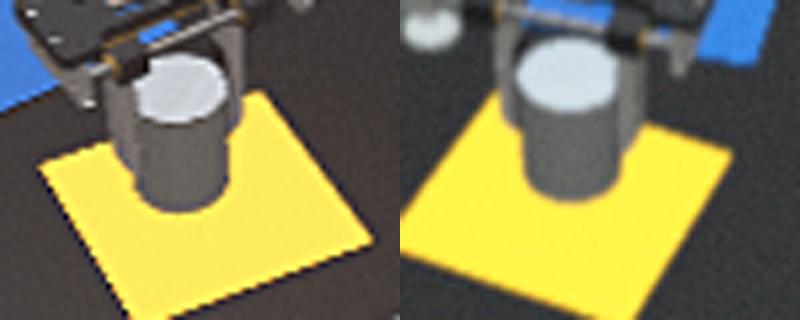

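>>> {"name": "step_arm", "arguments": {"increments": [[0.6, 0, 0.015, 0, 0], [0.6, 0, 0.015, 0, 0]]}}

```text
t: 26.23
tcp_pos: [529.1, -54.2, 233.0]
eef_rot: [-0.706, 0.001, 0.008, 0.708]
ft_force: [-0.1, -1.1, 2.0]
finger_gap: 62.7
```

>>> {"name": "step_arm", "arguments": {"increments": [[0.8, 0, 0, 0, 0], [0.9, 0, 0, 0, 0], [0.9, 0, 0, 0, 0], [0.9, 0, 0, 0, 0], [0.9, 0, 0, 0, 0], [0.9, 0, 0, 0, 0]]}}

```text
t: 26.73
tcp_pos: [529.1, -54.2, 233.0]
eef_rot: [-0.706, 0.001, 0.008, 0.708]
ft_force: [-0.2, 0.0, -0.2]
finger_gap: 84.8
```

Run:
```python
from h import *
rep("g5",(180,240,280,355),(180,240,290,365))
s=telemetry.get_state();im0=optics.get_image("wrist");im=wcam(im0,s);cv2.imwrite("pics/g5w.png",im0["color"])
```

```text
grasp [526.8 -53.9  53. ] R [[1.0, -0.013, -0.009], [0.009, 0.002, 1.0], [-0.013, -1.0, 0.002]] F [-0.2  0.  -0.2] gap 84.8 t 26.7333
```

View pics/g5.png

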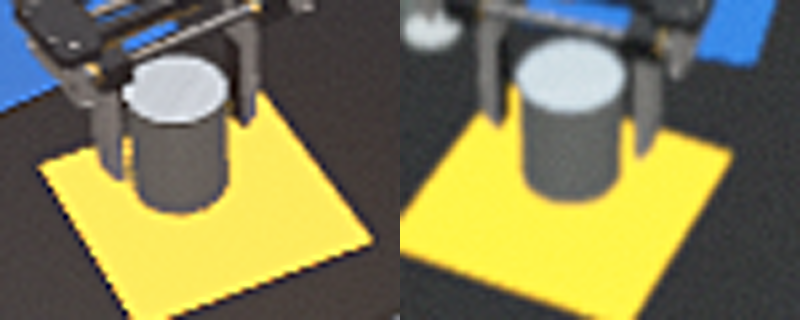

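View pics/g5w.png

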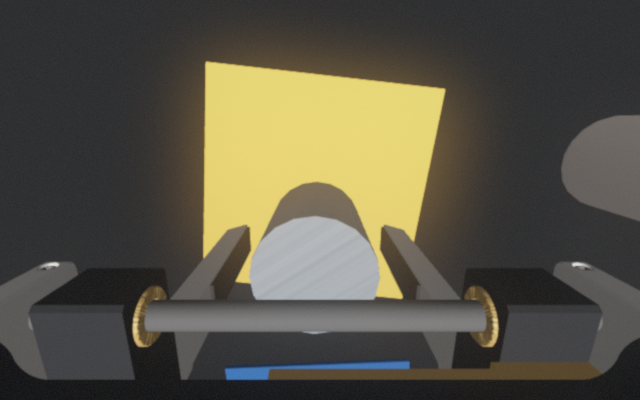

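>>> {"name": "step_arm", "arguments": {"increments": [[0.6, 0, 0, 0, 0], [0.6, 0, 0, 0, 0], [0.6, 0, 0, 0, 0], [0.6, 0, 0, 0, 0], [0.6, 0, 0, 0, 0], [0.6, 0, 0, 0, 0], [0.6, 0, 0, 0, 0]], "squeeze": 20}}

```text
t: 27.47
tcp_pos: [529.1, -54.2, 233.0]
eef_rot: [-0.706, 0.001, 0.008, 0.708]
ft_force: [-0.7, 0.1, -0.6]
finger_gap: 62.8
```

>>> {"name": "step_arm", "arguments": {"increments": [[0.6, 0, -0.05, 0, 0], [0.6, 0, -0.15, 0, 0], [0.6, 0, -0.3, 0, 0], [0.6, 0, -0.5, 0, 0], [0.6, 0, -0.7, 0, 0], [0.6, 0, -0.9, 0, 0], [0.6, 0, -0.95, 0, 0], [0.6, 0, -0.95, 0, 0], [0.6, 0, -0.95, 0, 0], [0.6, 0, -0.95, 0, 0]]}}

```text
t: 28.3
tcp_pos: [529.8, -54.3, 327.0]
eef_rot: [-0.706, 0.002, 0.008, 0.708]
ft_force: [-0.8, -0.4, -1.0]
finger_gap: 63.0
```

Run:
```python
from h import *
rep("h1",(150,250,240,365),(150,250,260,385))
```

```text
grasp [527.2 -54.  147.1] R [[1.0, -0.015, -0.009], [0.009, 0.002, 1.0], [-0.015, -1.0, 0.002]] F [-0.8 -0.4 -1. ] gap 63.0 t 28.3
```

View pics/h1.png

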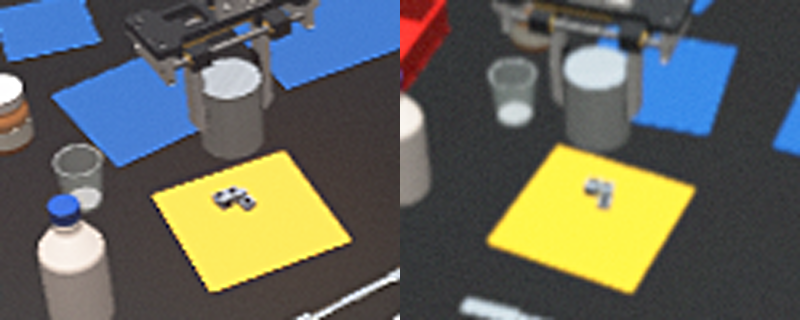

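>>> {"name": "step_arm", "arguments": {"increments": [[0.6, 0.02, 0, -0.2, 0], [0.6, 0.03, 0, -0.4, 0], [0.6, 0.03, 0, -0.6, 0], [0.6, 0.03, 0, -0.8, 0], [0.6, 0.03, 0, -1, 0], [0.6, 0.03, 0, -1, 0]]}}

```text
t: 28.9
tcp_pos: [533.1, -159.0, 325.6]
eef_rot: [0.707, -0.005, -0.007, -0.707]
ft_force: [-0.4, -0.2, -0.7]
finger_gap: 62.9
```

>>> {"name": "step_arm", "arguments": {"increments": [[0.6, 0.02, 0, -0.2, 0], [0.6, 0.03, 0, -0.4, 0], [0.6, 0.03, 0, -0.6, 0], [0.6, 0.03, 0, -0.8, 0], [0.6, 0.03, 0, -1, 0], [0.6, 0.03, 0, -1, 0]]}}

```text
t: 29.4
tcp_pos: [535.5, -263.1, 324.7]
eef_rot: [0.708, -0.007, -0.006, -0.706]
ft_force: [0.4, -0.7, -0.7]
finger_gap: 62.9
```

Run:
```python
from h import *
nuts("h2"); rep("h3",(120,220,240,365),(120,220,260,385))
```

```text
grasp [ 532.3 -263.8  144.8] tip [ 532.  -263.8  125.6]
grasp [ 532.6 -261.   144.7] R [[1.0, -0.018, 0.0], [-0.0, -0.001, 1.0], [-0.018, -1.0, -0.001]] F [ 0.6  0.6 -1.1] gap 62.9 t 29.45
```

View pics/h2.png

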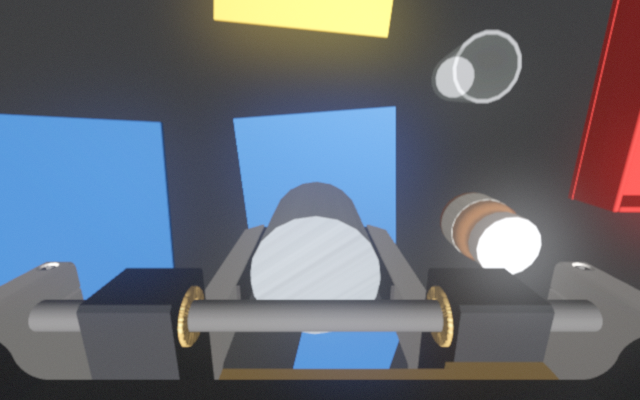

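View pics/h3.png

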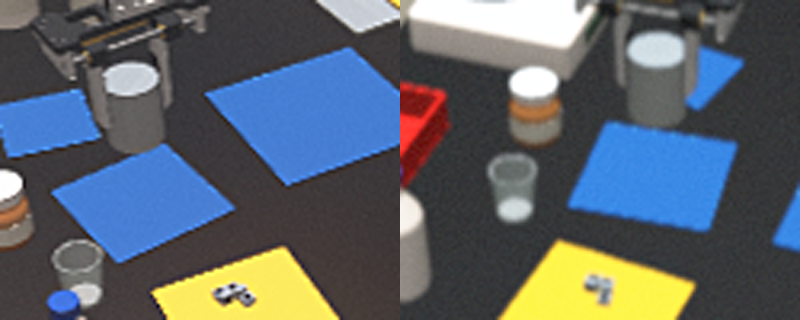

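>>> {"name": "step_arm", "arguments": {"increments": [[0.6, 0.02, 0.15, 0, 0], [0.6, 0.03, 0.35, 0, 0], [0.6, 0.03, 0.55, 0, 0], [0.6, 0.03, 0.75, 0, 0], [0.6, 0.03, 0.83, 0, 0], [0.6, 0.03, 0.85, 0, 0], [0.6, 0.03, 0.85, 0, 0]]}}

```text
t: 30.13
tcp_pos: [538.1, -256.6, 239.6]
eef_rot: [-0.706, 0.005, 0.008, 0.708]
ft_force: [0.5, -0.6, -1.1]
finger_gap: 63.2
```

Run:
```python
from h import *
rep("i1",(120,220,240,365),(120,220,260,385),True)
```

```text
grasp [ 534.8 -256.3   59.6] R [[1.0, -0.019, -0.005], [0.005, 0.002, 1.0], [-0.019, -1.0, 0.002]] F [ 0.5 -0.6 -1.1] gap 63.2 t 30.1333
```

View pics/i1.png

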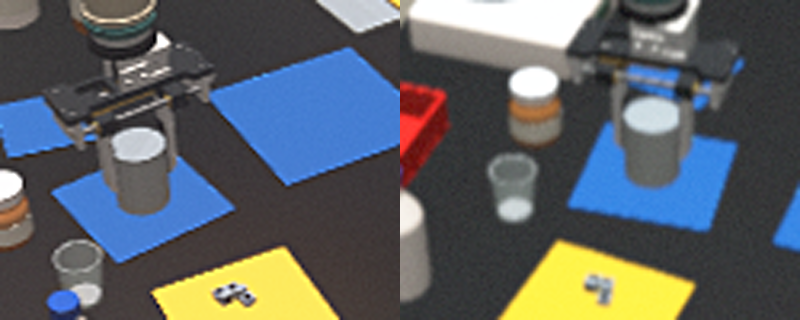

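>>> {"name": "step_arm", "arguments": {"increments": [[0.6, 0, 0.03, 0, 0], [0.6, 0, 0.055, 0, 0], [0.6, 0, 0.065, 0, 0], [0.6, 0, 0.065, 0, 0]]}}

```text
t: 30.62
tcp_pos: [538.3, -257.6, 234.4]
eef_rot: [-0.707, 0.004, 0.007, 0.707]
ft_force: [-0.1, -0.6, -0.7]
finger_gap: 62.8
```

>>> {"name": "step_arm", "arguments": {"increments": [[0.6, 0, 0.015, 0, 0], [0.6, 0, 0.02, 0, 0], [0.6, 0, 0.02, 0, 0]]}}

```text
t: 30.87
tcp_pos: [538.3, -257.7, 233.0]
eef_rot: [0.707, -0.004, -0.007, -0.707]
ft_force: [-0.5, 0.3, 4.0]
finger_gap: 63.0
```

>>> {"name": "step_arm", "arguments": {"increments": [[0.8, 0, 0, 0, 0], [1, 0, 0, 0, 0], [1, 0, 0, 0, 0], [1, 0, 0, 0, 0], [1, 0, 0, 0, 0], [1, 0, 0, 0, 0], [1, 0, 0, 0, 0]]}}

```text
t: 31.45
tcp_pos: [538.3, -257.7, 232.9]
eef_rot: [-0.707, 0.004, 0.007, 0.707]
ft_force: [-0.1, -1.1, 0.3]
finger_gap: 93.8
```

>>> {"name": "step_arm", "arguments": {"increments": [[1, 0, -0.15, 0, 0], [1, 0, -0.4, 0, 0], [1, 0, -0.7, 0, 0], [1, 0, -1, 0, 0], [1, 0, -1, 0, 0], [1, 0, -1, 0, 0]]}}

```text
t: 31.95
tcp_pos: [540.4, -258.0, 334.7]
eef_rot: [0.708, -0.003, -0.006, -0.707]
ft_force: [-0.0, 0.0, -0.8]
finger_gap: 94.0
```

Run:
```python
from h import *
rep("j1",(120,220,240,365),(120,220,260,385),True)
sc=optics.get_image("scene");sd=optics.get_image("side")
print(proj(sc,[535,-262,4]),proj(sd,[535,-262,4]))
```

```text
grasp [ 538.3 -258.2  154.7] R [[1.0, -0.012, -0.004], [0.004, -0.002, 1.0], [-0.012, -1.0, -0.002]] F [-0.   0.  -0.8] gap 94.0 t 31.95
(np.float64(284.08128589670713), np.float64(181.7222059445776)) (np.float64(339.1091912644138), np.float64(174.23500627235111))
```

View pics/j1.png

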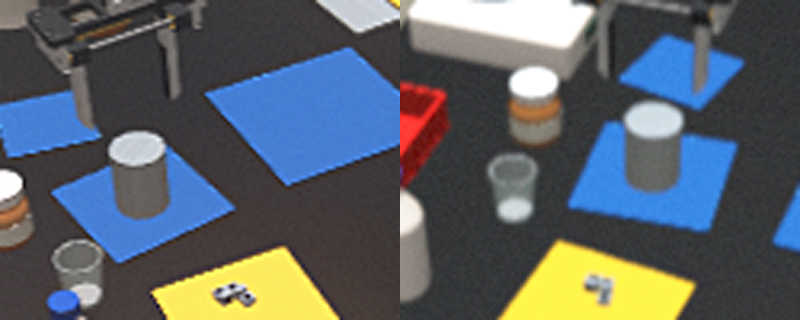

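View pics/j1w.png

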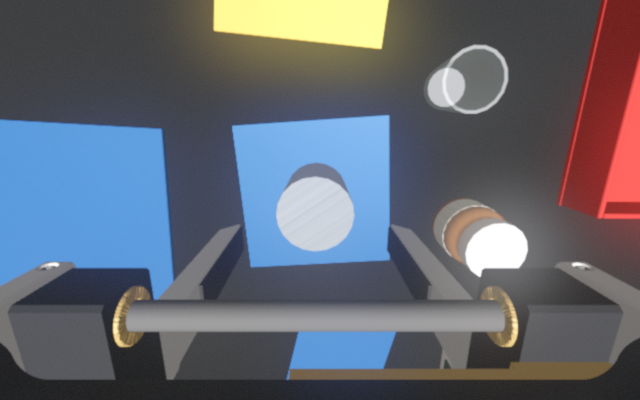

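The wrist picture shows the cup (disc at 316,213) standing flat in the middle of the middle-sized blue pad (corners about 233,127 to 390,262). The side view shows the heap still on the yellow pad, with the fingers clear. Handing in.

```bash
python3 -c "
from h import *
print(ctrl.close_job())"
```

```text
the job is handed in; nothing more can be done
None
```

The cup stands mouth down and flat near the middle of the middle-sized (160 mm) blue pad. The nuts lie in one tight heap on the yellow pad. I handed in at about 32 s of the 64 s allowed.

**What went differently:** my first tip-over did not work as planned.
- **Spill:** the lip slid forward, so the nuts slid out near the pad's edge, with the mouth centre about 45 mm above the bench by my estimate. One nut ended up hanging over the edge.
- **Recovery:** I finished turning the cup over beside the nuts and raked them back with nearly closed fingers. I then lowered the cup over the heap so it stood flat with the nuts under it, and lifted it straight up about 95 mm.
- **Deviation:** the nuts were therefore covered by the inverted cup rather than tipped out under it in one motion as the task describes.

**Last checks:**
- **Heap:** before covering, I could tell five nuts apart inside a circle of about 25 mm radius. After the lift the heap looked unchanged on the yellow pad, but I did not count the nuts again.
- **Cup:** my estimate puts it within about 10 mm of the blue pad's middle. The wrist and side views show it standing flat.
- **Gripper:** it was open and about 100 mm above where it released the cup.
- **Bystanders:** the spatula, bottle, beaker and jar looked unmoved in the views. I did not re-measure them, or look at the brass weight again.
- **Forces:** at the ends of moves I saw up to 23 N when setting the cup down on the yellow pad and 14 N while raking. Both are under the limits.

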